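# Turn the garlic-peeling drum hatch-up by fingertip and load it

## Robot

A 6-joint arm with a two-finger parallel gripper is mounted at the origin on a cart in front of the work surface, level with it; the furniture and walls round the work are solid. World frame = base frame: x ahead of the robot, y to its left, z up, the work surface at z = 0. Lengths are in m, angles in rad, forces in N, time in s.
With the tool pointing down it reaches from about 0.35 to 0.975 m from the base axis. Payload 4.9 kg.
Tool frame: the origin (TCP) lies midway between the tips of the shut fingers; the grasp point (between the pads) lies 19 mm behind it; z points along the fingers, y is the direction in which the jaws open and shut (so a half turn about z gives the same grasp; the last joint's range is limited). The gripper opens to 85 mm and grips with 20 to 120 N. Pads are 22 mm wide; open, the fingers measure 114 mm over their backs; the gripper's body (76 mm by 85 mm) begins 54 mm behind the grasp point. The pads swing forward as they close: fully open they stand 13 mm farther back than shut.
Start: joints at [0.997, 0.053, 1.613, -0, 1.476, -0.119], TCP at [0.275, 0.561, 0.208] pointing down, gripper open.
Joint ranges: [-3.01, 3.01], [-1.01, 2.22], [0.06, 2.58], [-1.02, 4.17], [0.09, 2.62], [-3.14, 3.14]. Speed limits (rad/s): [2.57, 2.57, 3.14, 3.14, 3.14, 3.14].

## Interface

Orientations are given as a unit quaternion [w, x, y, z].
In Python, from plant import manip gives the robot as it stands. The module is installed in compiled form; this text tells all that it offers.
- The arm moves only by the tool move_arm, never from a script. Its argument "rows" is a list of rows, each an object of numbers: "tx", "ty", "tz": the shift along the tool's x, y, z in m; "ax", "ay", "az": the turn, a rotation vector about the tool's x, y, z in degrees; "jaw": the closure in counts, from 0 (fully open) to 255 (shut). In form: [{"tx": .., "ty": .., "tz": .., "ax": .., "ay": .., "az": .., "jaw": ..}, ...]. A call has 1 to 12 rows; each row shifts and turns the pose as measured when the row begins, along the tool's axes as they then stand; what a row does not reach is not made up. A row lasts 1/10 s, in which the tool goes at most 50 mm and 8.59 degrees, less where a joint would pass 70% of its speed; a pose out of reach is approached as far as the arm can. A call with a gripper value outside its range is refused whole. The fingers move at their own pace and stop on an object; the grip force is fixed at half the most. Time passes only in rows, so rows that do not move let the fingers close. It gives the time, the measured TCP pose, the force and the opening at its end, in the units of the state.
- manip.state(): the state, without advancing time (a new reading comes with each control period).
- manip.grab_frame(name): name is "scene" or "top" or "wrist"; returns a dict with "color" (480x640x3 uint8, red, green, blue), "intrinsics" (3x3 intrinsics, pixels), "R" (3x3) and "t" (3): a world point X has camera coordinates R X + t. Camera axes: x right, y down, z forward; pixel columns grow to the right and rows downward; lengths in m; the calibration is good to about 2 mm. A picture is of the moment at which its call begins. There is no depth.
- manip.job_done(): hands the job in, once; it reports no verdict.
The state is a dict: "time": time; "joint_pos": joint angles; "joint_vel": joint speeds; "joint_efforts": joint torques, N m; "tool_pos": TCP position; "tool_rot": TCP orientation; "contact_force": force on the tool from outside, world axes, zero at the start; "ft_torque": the same for the moment, N m; "gripper_width": opening from 0.0 (shut) to 1.0 (fully open).
Only numpy, scipy, OpenCV 4.12 (cv2) and the standard library are available. Lean on these libraries where they do the work, as an engineer would, in place of code of your own. Each camera call takes 0.05 s, during which the arm holds its last target.

## Task

Turn the garlic-peeling drum by stroking one of its end wheels with the fingertips until its filling opening, which starts out of sight at the side or underneath, faces straight up, and let go so that it stays there. Then put the garlic bulb in through the opening, leaving the drum standing still with the opening up. Press lightly, because the drum's bushes must never take more than 16 N, and do not shift the lemon or the pepper mill.

Things in the scene. Friction and masses are not known exactly. Their poses are not given: they have to be found in the camera images.
- stand: Fixed stand of the drum: wooden base plate 150 x 190 x 12 mm (x, y, z) with an upright steel frame at each end (middle at y = +-76 mm, 12 mm thick, 56 mm wide in x, top 146 mm up). Origin: centre of the underside, on the worktop; z up, y along the drum's axle, x across it. The drum lies between the frames, its axle right above the origin.
- nominal_axle (a point): Point of the stand 104 mm above its origin: nominal middle of the axle. The true axle is clamped 0 to 10 mm above or below it (differs each time, not reported: feel it). Springy bushes let drum and axle give straight down, 6 N per mm, up to 9 mm. Hollow shell between the end wheels: 9 flat facets 66 mm from the axis, 76 mm long; its opening is as long and 80 mm wide (39 deg either side).
- right_wheel (a point): Nominal middle of the end wheel at the stand's -y end: 49 mm toward -y from nominal_axle, same height and same unknown height error. Each end wheel is smooth and solid, radius 72 mm, 22 mm wide (38 to 60 mm from the drum's middle), and turns with the drum; its rim stands 3 to 6 mm proud of the shell. The left end is the mirror image.
- drum (a joint): Turn of the drum on its axle (rad, endless). 0 or any whole turn (2 pi) means that the opening's middle faces straight up; positive turns move the drum's top toward the stand's +x. Starts between 1.7 and 4.6. The bearings drag with 0.1 N m (1.4 N at the wheel's rim), so it stays where it is left.
- garlic: Loose garlic bulb, about 48 x 50 x 51 mm, 24 g, standing on the worktop beside the drum. Origin: centre of its underside, z up to the stalk.
- lemon: Bystander: lemon 71 x 53 x 51 mm on the worktop; origin at its underside. Leave alone.
- pepper_mill: Bystander: wooden pepper mill, 58 mm across and 170 mm tall, standing on the worktop; origin at its underside. Leave alone.

How it is judged:
By the outcome, as a careful person would: the job done as asked, in the order asked, and still so for the second after the job is handed in, with the robot touching nothing.
It also fails if it takes over 72 s, if anything falls off the work surface, if the arm or the gripper's body presses on something with over 40 N, if the wrist force passes 120 N, or if a joint passes its speed limit or range.

## Working session

There is one attempt and no reset: what is moved stays moved. The work goes in short steps, Python scripts to look and compute and a tool call to move; the robot and the scene stay as the last step left them, time stands still between calls to the robot, and variables do not carry over. Pictures are saved under pics/ and viewed, and the job is handed in when it is done.

Besides the shell and the picture viewer there is one more tool, called after ">>>" as name([rows], argument=value, ...), one row to a line, values as JSON. move_arm: Moves the arm, as the interface text tells. Its arguments: {"type":"object","properties":{"rows":{"type":"array"}},"required":["rows"]}

```bash
mkdir -p pics; cat > h.py <<'E'
import numpy as np, cv2
from plant import manip
def snap(cam,name):
    f=manip.grab_frame(cam); cv2.imwrite(f'pics/{name}.png',f['color'][:,:,::-1]); np.savez(f'pics/{name}.npz',**{k:f[k] for k in('intrinsics','R','t')},color=f['color']); return f
def load(name): return np.load(f'pics/{name}.npz')
def ray(f,u,v):
    d=f['R'].T@np.linalg.inv(f['intrinsics'])@np.array([u,v,1.]); c=-f['R'].T@f['t']; return c,d
def onz(f,u,v,z):
    c,d=ray(f,u,v); return c+d*(z-c[2])/d[2]
def proj(f,X):
    p=f['intrinsics']@(f['R']@np.array(X,float)+f['t']); return p[:2]/p[2]
def tri(fs,uvs):
    A=np.zeros((3,3));b=np.zeros(3)
    for f,(u,v) in zip(fs,uvs):
        c,d=ray(f,u,v); d=d/np.linalg.norm(d); P=np.eye(3)-np.outer(d,d); A+=P;b+=P@c
    return np.linalg.solve(A,b)
def crop(name,u0,v0,u1,v1,s,out):
    im=cv2.imread(f'pics/{name}.png')[v0:v1,u0:u1]; cv2.imwrite(f'pics/{out}.png',cv2.resize(im,None,fx=s,fy=s,interpolation=cv2.INTER_CUBIC))
def Rtool():
    from scipy.spatial.transform import Rotation as R
    q=manip.state()['tool_rot']; return R.from_quat([q[1],q[2],q[3],q[0]])
E
python3 - <<'E'
from h import *
np.set_printoptions(precision=4,suppress=True)
for c in('scene','top','wrist'):
    f=snap(c,c+'0'); print(c,-f['R'].T@f['t'])
print(manip.state()); print(Rtool().as_matrix())
E
```

```text
scene [ 0.044  -0.489   0.7001]
top [0.3022 0.0074 0.9018]
wrist [0.2126 0.5911 0.3715]
{'time': 0.15, 'joint_pos': array([ 0.997 ,  0.0532,  1.614 , -0.    ,  1.476 , -0.119 ]), 'joint_vel': array([-0.0016, -0.0008, -0.0027, -0.0001,  0.0021, -0.0004]), 'joint_efforts': array([  0.0011, -39.4244, -37.072 ,  -0.0001,   0.0047,  -0.    ]), 'tool_pos': array([0.2743, 0.561 , 0.2072]), 'tool_rot': array([-0.0003,  0.2254,  0.9743, -0.0008]), 'contact_force': array([-0.4217,  0.1172,  0.3509]), 'ft_torque': array([ 0.0266, -0.0076, -0.0375]), 'gripper_width': 0.9943436734930158}
[[-0.8984  0.4393 -0.0009]
 [ 0.4393  0.8984 -0.0014]
 [ 0.0002 -0.0016 -1.    ]]
```

View pics/scene0.png

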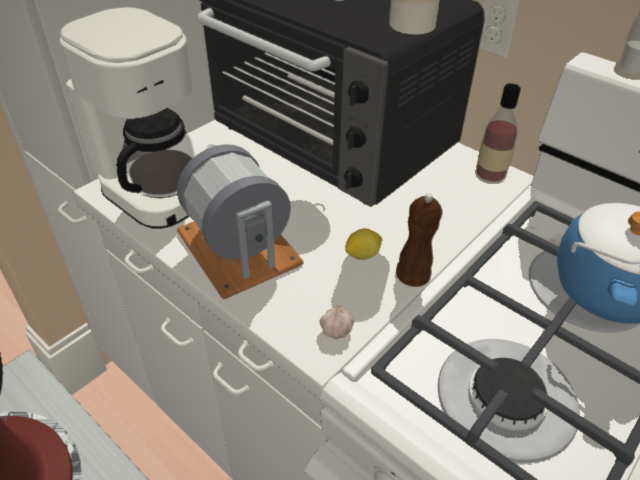

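View pics/top0.png

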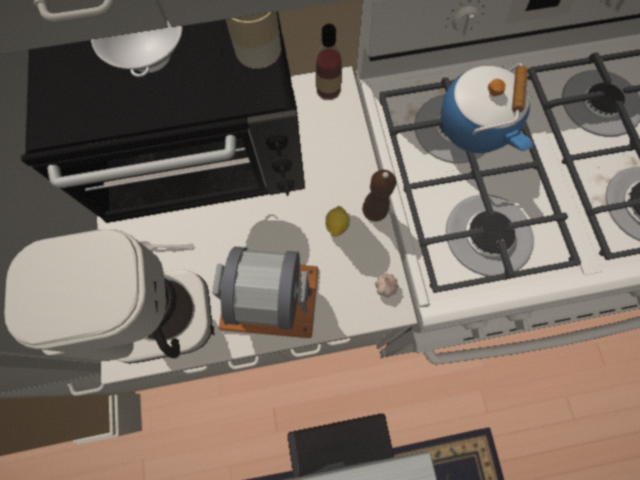

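View pics/wrist0.png

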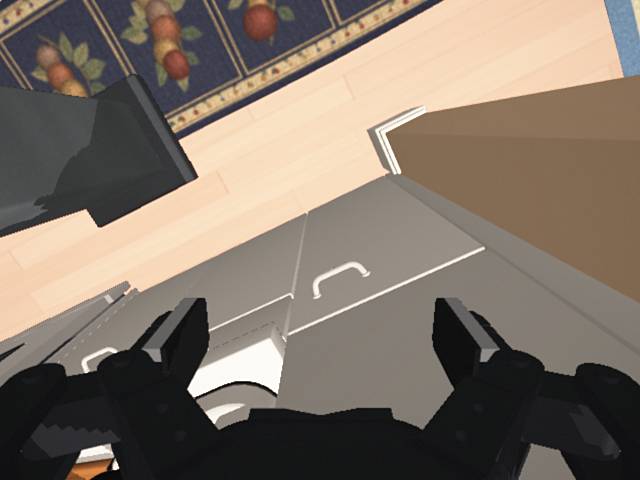

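```bash
python3 - <<'E'
from h import *
np.set_printoptions(precision=4,suppress=True)
s=load('scene0');t=load('top0')
print(s['intrinsics'][0],t['intrinsics'][0])
print('tcp',proj(s,[0.274,.561,.207]),proj(t,[0.274,.561,.207]), 'base',proj(t,[0,0,0]))
crop('scene0',165,130,325,310,4.4 and 4,'s_drum')
crop('top0',200,225,340,345,5,'t_drum')
crop('top0',310,150,430,310,3.7 and 3,'t_obj')
crop('scene0',310,180,460,350,3,'s_obj')
E
```

```text
[582.1816   0.     326.292 ] [437.6441   0.     322.8402]
tcp [-61.7388  91.3294] [-53.3945 481.7891] base [363.3635 564.4981]
```

View pics/s_drum.png

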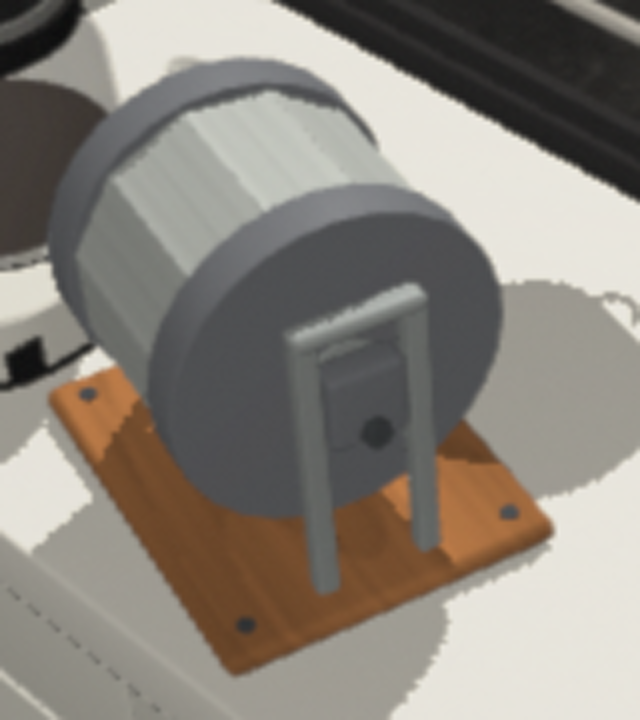

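View pics/t_drum.png

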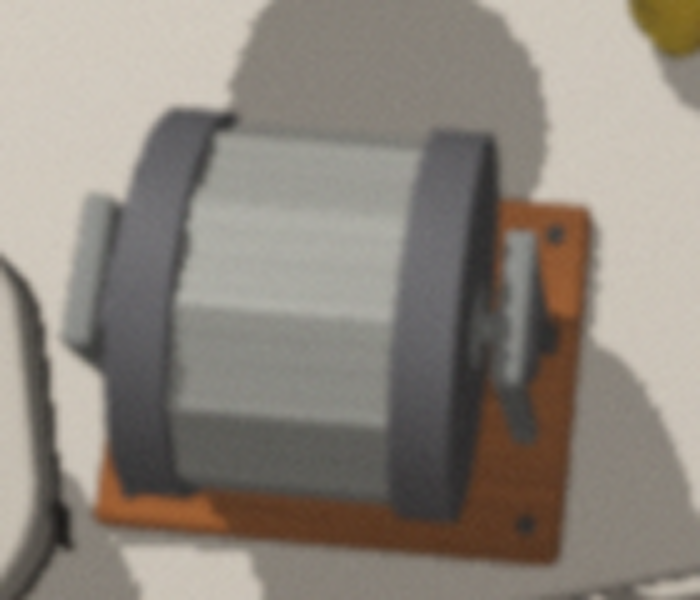

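View pics/t_obj.png

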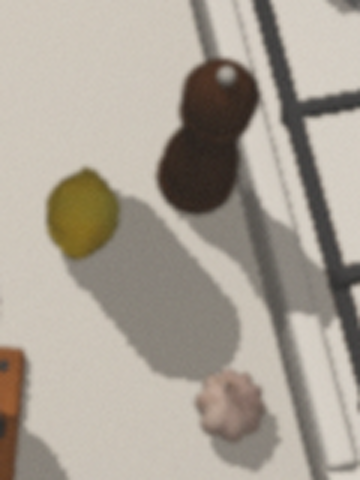

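View pics/s_obj.png

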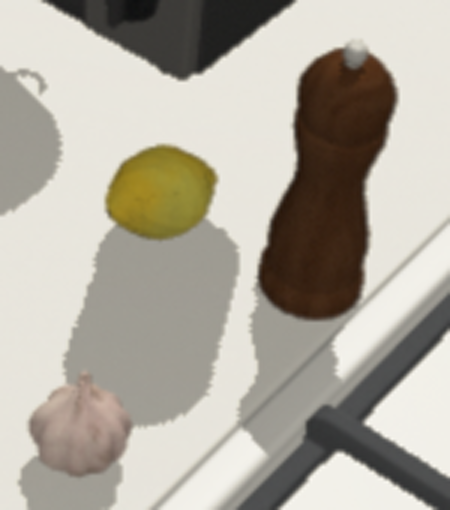

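```bash
python3 - <<'E'
from h import *
from scipy.optimize import least_squares
np.set_printoptions(precision=4,suppress=True)
s=load('scene0');t=load('top0')
# corners at z=.012: A(-x,-y) B(+x,-y) C(-x,+y)
obs=[(s,(224,297),(-.075,-.095)),(s,(303,262),(.075,-.095)),(s,(178,229.5),(-.075,.095)),
     (t,(317.6,266.6),(.075,-.095)),(t,(310.8,336.5),(-.075,-.095)),(t,(219.4,328.5),(-.075,.095))]
for f,uv,l in obs: print(l,onz(f,*uv,.012))
def W(p,l): 
    c,s_=np.cos(p[2]),np.sin(p[2]); return np.array([p[0]+c*l[0]-s_*l[1],p[1]+s_*l[0]+c*l[1]])
def res(p): return np.concatenate([W(p,l)-onz(f,*uv,.012)[:2] for f,uv,l in obs])
r=least_squares(res,[.35,.1,0]); print(r.x,np.degrees(r.x[2]),r.fun*1000)
np.save('stand.npy',r.x)
# garlic, lemon, mill
g=tri([s,t],[(310+80/3,180+430/3),(310+230/3,150+405/3)]);print('garlic mid',g)
l=tri([s,t],[(310+161/3,180+193/3),(310+83/3,150+213/3)]);print('lemon',l)
m=tri([s,t],[(310+355/3,180+50/3),(310+226/3,150+74/3)]);print('mill top',m)
print('mill base', onz(s,310+316/3,180+300/3,0))
E
```

```text
(-0.075, -0.095) [0.3954 0.0144 0.012 ]
(0.075, -0.095) [ 0.5334 -0.0237  0.012 ]
(-0.075, 0.095) [0.4438 0.1906 0.012 ]
(0.075, -0.095) [ 0.5362 -0.0186  0.012 ]
(-0.075, -0.095) [0.3973 0.0208 0.012 ]
(-0.075, 0.095) [0.447  0.1984 0.012 ]
[ 0.4915  0.0874 -0.2736] -15.676043807891922 [-1.7935  1.7801  4.623  -0.622   1.0961  8.5388  1.8758 -5.7384 -3.7175
 -4.6618 -2.084   0.7034]
garlic mid [ 0.47   -0.1509  0.018 ]
lemon [ 0.6238 -0.0787  0.0244]
mill top [ 0.6463 -0.1705  0.1648]
mill base [ 0.6362 -0.179   0.    ]
```

```bash
cat >> h.py <<'E'
from scipy.spatial.transform import Rotation as Ro, Slerp
def plan(pos,R,n,jaw=None):
    """n rows to reach world pos,R (Rotation) by straight line; prints rows"""
    st=manip.state(); p0=np.array(st['tool_pos']); R0=Rtool()
    w=(R0.inv()*R).as_rotvec()  # tool frame
    step=Ro.from_rotvec(w/n); d=(np.array(pos)-p0)/n; out=[]
    Rk=R0
    for k in range(n):
        t=Rk.inv().apply(d); a=np.degrees(w/n)
        out.append([round(x,4) for x in t]+[round(x,2) for x in a]); Rk=Rk*step
    print('dist/row',np.linalg.norm(d),'deg/row',np.degrees(np.linalg.norm(w/n)))
    for o in out: print(o)
sx,sy,syaw=np.load('stand.npy')
ex=np.array([np.cos(syaw),np.sin(syaw),0]); ey=np.array([-np.sin(syaw),np.cos(syaw),0])
def S(x,y,z): return np.array([sx,sy,0])+ex*x+ey*y+np.array([0,0,z])
Rdown=Ro.from_matrix(np.stack([ey,ex,[0,0,-1]],1))  # tool x=+stand y, tool y=+stand x
E
python3 - <<'E'
from h import *
np.set_printoptions(precision=4,suppress=True)
s=load('scene0');t=load('top0')
print(np.linalg.det(Rdown.as_matrix()))
print(tri([s,t],[(180,35),(150,240)]), tri([s,t],[(75,45),(30,345)]), onz(t,165,330,.3),onz(t,8,290,.3),onz(t,120,350,.3))
print(tri([s,t],[(323,62),(232,145)]), tri([s,t],[(203,15),(55,177)]))
print(S(0,-.049,.25)); plan([.34,.30,.40],Ro.from_matrix(Rtool().as_matrix()),8)
E
```

```text
1.0
[0.5286 0.2122 0.3319] [0.4367 0.3931 0.2873] [0.4119 0.2095 0.3   ] [0.5086 0.4224 0.3   ] [0.3967 0.2708 0.3   ]
[0.7006 0.089  0.2678] [0.6958 0.3795 0.265 ]
[0.4782 0.0402 0.25  ]
dist/row 0.04138406734068465 deg/row 3.882514890221937e-19
[np.float64(-0.0217), np.float64(-0.0257), np.float64(-0.0241), np.float64(0.0), np.float64(0.0), np.float64(-0.0)]
[np.float64(-0.0217), np.float64(-0.0257), np.float64(-0.0241), np.float64(0.0), np.float64(0.0), np.float64(-0.0)]
[np.float64(-0.0217), np.float64(-0.0257), np.float64(-0.0241), np.float64(0.0), np.float64(0.0), np.float64(-0.0)]
[np.float64(-0.0217), np.float64(-0.0257), np.float64(-0.0241), np.float64(0.0), np.float64(0.0), np.float64(-0.0)]
[np.float64(-0.0217), np.float64(-0.0257), np.float64(-0.0241), np.float64(0.0), np.float64(0.0), np.float64(-0.0)]
[np.float64(-0.0217), np.float64(-0.0257), np.float64(-0.0241), np.float64(0.0), np.float64(0.0), np.float64(-0.0)]
[np.float64(-0.0217), np.float64(-0.0257), np.float64(-0.0241), np.float64(0.0), np.float64(0.0), np.float64(-0.0)]
[np.float64(-0.0217), np.float64(-0.0257), np.float64(-0.0241), np.float64(0.0), np.float64(0.0), np.float64(-0.0)]
```

```bash
python3 - <<'E'
from h import *
st=manip.state()
import h
# plan manually after up move
class D: pass
p0=np.array([.274,.561,.387]); R0=Rtool(); R=Rdown
def pl(p0,R0,pos,R,n):
    w=(R0.inv()*R).as_rotvec(); d=(np.array(pos)-p0)/n; Rk=R0
    print(np.linalg.norm(d),np.degrees(np.linalg.norm(w))/n)
    for k in range(n):
        print([float(round(x,4)) for x in Rk.inv().apply(d)],[float(round(x,2)) for x in np.degrees(w/n)]); Rk=Rk*Ro.from_rotvec(w/n)
pl(p0,R0,[.34,.30,.40],R0,7)
pl(np.array([.34,.30,.40]),R0,S(0,-.049,.30),R,11)
E
```

```text
0.038504174170749715 0.0
[-0.0248, -0.0294, -0.0018] [0.0, 0.0, 0.0]
[-0.0248, -0.0294, -0.0018] [0.0, 0.0, 0.0]
[-0.0248, -0.0294, -0.0018] [0.0, 0.0, 0.0]
[-0.0248, -0.0294, -0.0018] [0.0, 0.0, 0.0]
[-0.0248, -0.0294, -0.0018] [0.0, 0.0, 0.0]
[-0.0248, -0.0294, -0.0018] [0.0, 0.0, 0.0]
[-0.0248, -0.0294, -0.0018] [0.0, 0.0, 0.0]
0.02825567533720715 7.238041538962096
[-0.0217, -0.0157, 0.0091] [-0.01, 0.01, 7.24]
[-0.0235, -0.0128, 0.0091] [-0.01, 0.01, 7.24]
[-0.0249, -0.0098, 0.0091] [-0.01, 0.01, 7.24]
[-0.0259, -0.0066, 0.0091] [-0.01, 0.01, 7.24]
[-0.0266, -0.0032, 0.0091] [-0.01, 0.01, 7.24]
[-0.0268, 0.0001, 0.0091] [-0.01, 0.01, 7.24]
[-0.0265, 0.0035, 0.0091] [-0.01, 0.01, 7.24]
[-0.0259, 0.0068, 0.0091] [-0.01, 0.01, 7.24]
[-0.0248, 0.01, 0.0091] [-0.01, 0.01, 7.24]
[-0.0233, 0.0131, 0.0091] [-0.01, 0.01, 7.24]
[-0.0215, 0.0159, 0.0091] [-0.01, 0.01, 7.24]
```

>>> move_arm([
  {"tz":-0.045,"jaw":255},
  {"tz":-0.045,"jaw":255},
  {"tz":-0.045,"jaw":255},
  {"tz":-0.045,"jaw":255},
  {"tz":-0.02,"jaw":255},
])

```text
schema error: expected keys tx, ty, tz, ax, ay, az, jaw
```

All keys are needed.

>>> move_arm([
  {"tx":0,"ty":0,"tz":-0.045,"ax":0,"ay":0,"az":0,"jaw":255},
  {"tx":0,"ty":0,"tz":-0.045,"ax":0,"ay":0,"az":0,"jaw":255},
  {"tx":0,"ty":0,"tz":-0.045,"ax":0,"ay":0,"az":0,"jaw":255},
  {"tx":0,"ty":0,"tz":-0.045,"ax":0,"ay":0,"az":0,"jaw":255},
  {"tx":-0.025,"ty":-0.029,"tz":-0.01,"ax":0,"ay":0,"az":0,"jaw":255},
  {"tx":-0.025,"ty":-0.029,"tz":0,"ax":0,"ay":0,"az":0,"jaw":255},
  {"tx":-0.025,"ty":-0.029,"tz":0,"ax":0,"ay":0,"az":0,"jaw":255},
  {"tx":-0.025,"ty":-0.029,"tz":0,"ax":0,"ay":0,"az":0,"jaw":255},
  {"tx":-0.025,"ty":-0.029,"tz":0,"ax":0,"ay":0,"az":0,"jaw":255},
  {"tx":-0.025,"ty":-0.029,"tz":0,"ax":0,"ay":0,"az":0,"jaw":255},
  {"tx":-0.025,"ty":-0.029,"tz":0,"ax":0,"ay":0,"az":0,"jaw":255},
])

```text
time: 1.25
tool_pos: [0.3425, 0.2953, 0.3998]
tool_rot: [-0.002, 0.221, 0.975, -0.006]
contact_force: [0.7, -0.3, 0.2]
gripper_width: -0.004
```

```bash
python3 - <<'E'
from h import *
plan(S(0,-.049,.30),Rdown,11)
E
```

```text
dist/row 0.02778887185789132 deg/row 7.282618603243363
[np.float64(-0.0211), np.float64(-0.0155), np.float64(0.0093), np.float64(-0.06), np.float64(0.05), np.float64(7.28)]
[np.float64(-0.0229), np.float64(-0.0127), np.float64(0.0092), np.float64(-0.06), np.float64(0.05), np.float64(7.28)]
[np.float64(-0.0244), np.float64(-0.0097), np.float64(0.0092), np.float64(-0.06), np.float64(0.05), np.float64(7.28)]
[np.float64(-0.0254), np.float64(-0.0065), np.float64(0.0092), np.float64(-0.06), np.float64(0.05), np.float64(7.28)]
[np.float64(-0.026), np.float64(-0.0032), np.float64(0.0091), np.float64(-0.06), np.float64(0.05), np.float64(7.28)]
[np.float64(-0.0262), np.float64(0.0001), np.float64(0.0091), np.float64(-0.06), np.float64(0.05), np.float64(7.28)]
[np.float64(-0.026), np.float64(0.0034), np.float64(0.0091), np.float64(-0.06), np.float64(0.05), np.float64(7.28)]
[np.float64(-0.0254), np.float64(0.0067), np.float64(0.0091), np.float64(-0.06), np.float64(0.05), np.float64(7.28)]
[np.float64(-0.0244), np.float64(0.0098), np.float64(0.0091), np.float64(-0.06), np.float64(0.05), np.float64(7.28)]
[np.float64(-0.0229), np.float64(0.0128), np.float64(0.0091), np.float64(-0.06), np.float64(0.05), np.float64(7.28)]
[np.float64(-0.0211), np.float64(0.0156), np.float64(0.0091), np.float64(-0.06), np.float64(0.05), np.float64(7.28)]
```

>>> move_arm([
  {"tx":-0.021,"ty":-0.0155,"tz":0,"ax":0,"ay":0,"az":7.3,"jaw":255},
  {"tx":-0.023,"ty":-0.0127,"tz":0,"ax":0,"ay":0,"az":7.3,"jaw":255},
  {"tx":-0.0244,"ty":-0.0097,"tz":0,"ax":0,"ay":0,"az":7.3,"jaw":255},
  {"tx":-0.0254,"ty":-0.0065,"tz":0,"ax":0,"ay":0,"az":7.3,"jaw":255},
  {"tx":-0.026,"ty":-0.0032,"tz":0,"ax":0,"ay":0,"az":7.3,"jaw":255},
  {"tx":-0.0262,"ty":0,"tz":0,"ax":0,"ay":0,"az":7.3,"jaw":255},
  {"tx":-0.026,"ty":0.0034,"tz":0.02,"ax":0,"ay":0,"az":7.3,"jaw":255},
  {"tx":-0.0254,"ty":0.0067,"tz":0.02,"ax":0,"ay":0,"az":7.3,"jaw":255},
  {"tx":-0.0244,"ty":0.0098,"tz":0.02,"ax":0,"ay":0,"az":7.3,"jaw":255},
  {"tx":-0.0229,"ty":0.0128,"tz":0.02,"ax":0,"ay":0,"az":7.3,"jaw":255},
  {"tx":-0.021,"ty":0.0156,"tz":0.02,"ax":0,"ay":0,"az":7.3,"jaw":255},
])

```text
time: 2.35
tool_pos: [0.4746, 0.0229, 0.3009]
tool_rot: [0.005, 0.816, 0.579, -0.003]
contact_force: [-0.0, 1.0, -0.2]
gripper_width: 0.001
```

```bash
python3 - <<'E'
from h import *
snap('wrist','w1'); snap('scene','s1'); snap('top','t1')
plan(S(0,-.049,.21),Rdown,4)
E
```

```text
dist/row 0.022805741646829424 deg/row 0.8602186163249798
[np.float64(0.0047), np.float64(-0.0003), np.float64(0.0223), np.float64(-0.0), np.float64(0.15), np.float64(-0.85)]
[np.float64(0.0046), np.float64(-0.0002), np.float64(0.0223), np.float64(-0.0), np.float64(0.15), np.float64(-0.85)]
[np.float64(0.0045), np.float64(-0.0002), np.float64(0.0223), np.float64(-0.0), np.float64(0.15), np.float64(-0.85)]
[np.float64(0.0045), np.float64(-0.0001), np.float64(0.0224), np.float64(-0.0), np.float64(0.15), np.float64(-0.85)]
```

View pics/w1.png

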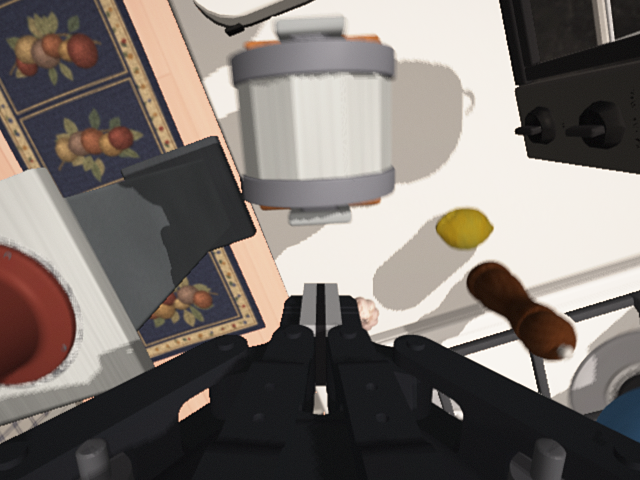

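View pics/s1.png

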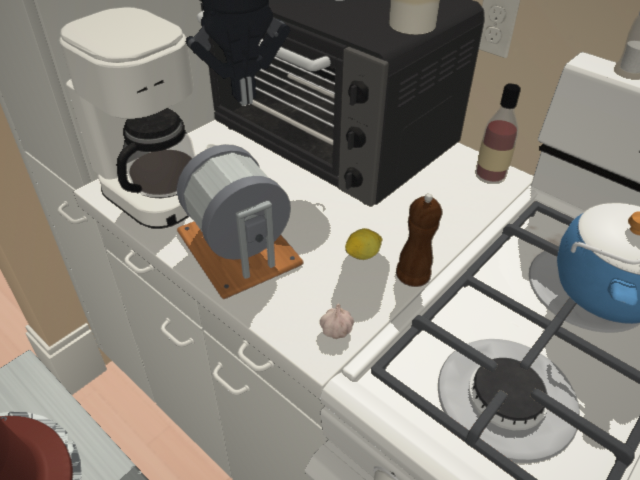

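```bash
python3 - <<'E'
from h import *
w=load('w1'); s=load('s1'); t=load('t1')
pts={'Rf':[(-.028,-.082,.146),(.028,-.082,.146)],'Rft':[(-.028,-.070,.146),(.028,-.07,.146)],'Lf':[(-.028,.082,.146),(.028,.082,.146)],'Lfi':[(-.028,.070,.146),(.028,.07,.146)],
'wheelR':[(0,-.06,.176),(0,-.038,.176),(-.072,-.06,.104),(-.072,-.038,.104),(.072,-.06,.104)]}
for n in ('w1','s1','t1'):
    f=load(n); im=f['color'][:,:,::-1].copy()
    im=cv2.resize(im,None,fx=4,fy=4,interpolation=cv2.INTER_CUBIC)
    for k,v in pts.items():
        for p in v:
            u=proj(f,S(*p))*4+1.5; cv2.drawMarker(im,tuple(int(x) for x in u),(0,0,255) if 'wh' not in k else (0,255,0),cv2.MARKER_CROSS,12,1)
    for p in [(-.075,-.095,.012),(.075,-.095,.012),(-.075,.095,.012),(.075,.095,.012)]:
        u=proj(f,S(*p))*4+1.5; cv2.drawMarker(im,tuple(int(x) for x in u),(255,0,0),cv2.MARKER_CROSS,12,1)
    c=proj(f,S(0,0,.08))*4; x,y=int(c[0]),int(c[1]); x0=max(0,x-400);y0=max(0,y-300)
    cv2.imwrite(f'pics/{n}_ov.png',im[y0:y0+600,x0:x0+800])
E
```

```text
(no output)
```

View pics/w1_ov.png

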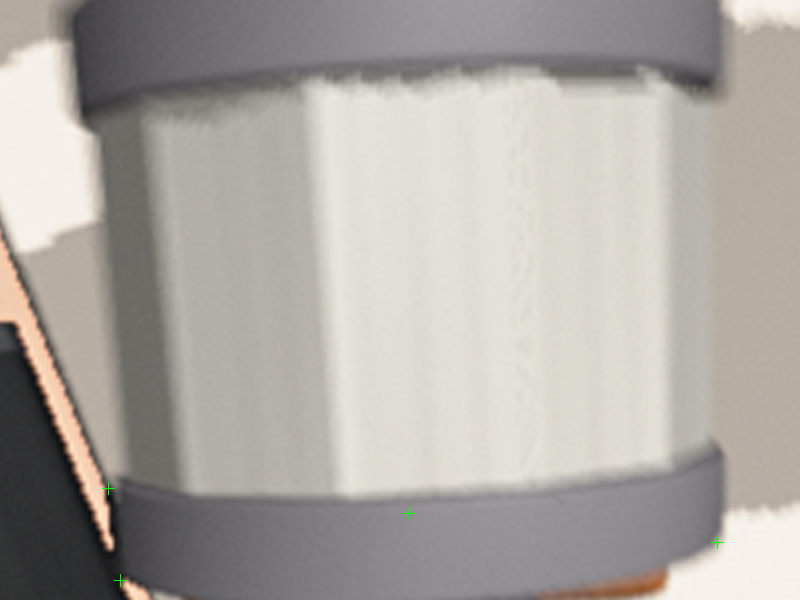

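View pics/s1_ov.png

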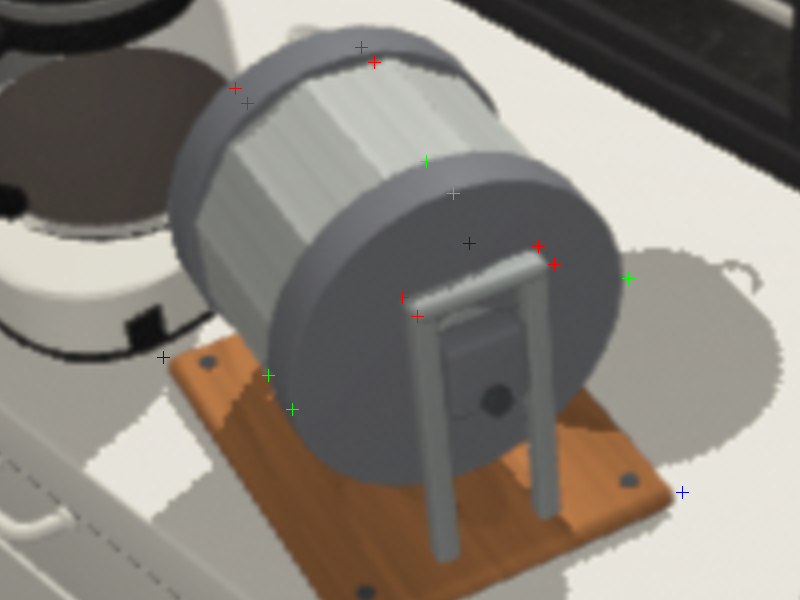

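View pics/t1_ov.png

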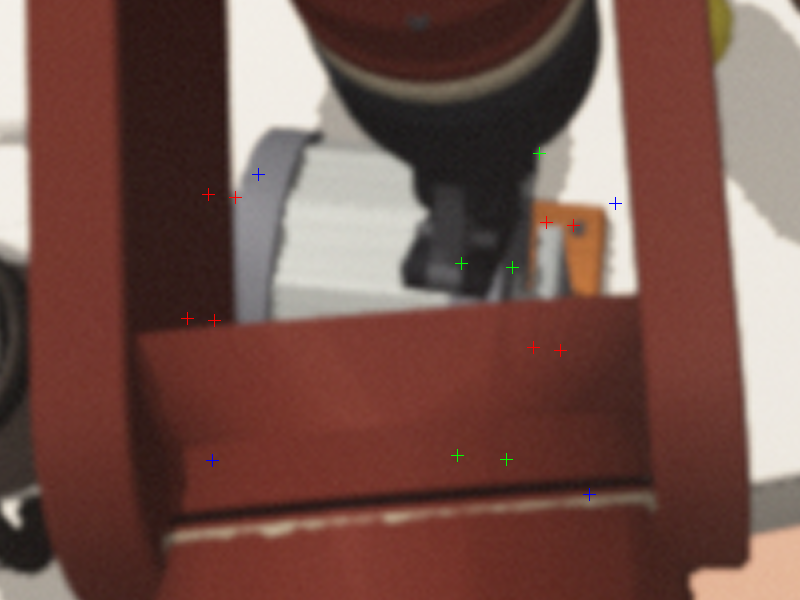

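```bash
python3 - <<'E'
from h import *
f=load('w1'); 
im=cv2.resize(f['color'][:,:,::-1],None,fx=4,fy=4,interpolation=cv2.INTER_CUBIC).copy()
def mk(p,c):
    u=proj(f,S(*p))*4+1.5; print(p,u/4); cv2.drawMarker(im,tuple(int(x) for x in u),c,cv2.MARKER_CROSS,14,1)
for x in(-.028,.028):
    for y in(-.082,-.07): mk((x,y,.146),(0,0,255))
for y in(-.06,-.038): mk((0,y,.176),(0,255,0))
for x in(-.072,.072):
  for y in(-.06,-.038): mk((x,y,.104),(0,255,0))
cv2.imwrite('pics/w1b.png',im[560:960,900:1700])
print(f['intrinsics'][0,0])
E
```

```text
(-0.028, -0.082, 0.146) [287.77573395 231.17925477]
(-0.028, -0.07, 0.146) [286.56309595 217.80890712]
(0.028, -0.082, 0.146) [351.87576969 227.20213008]
(0.028, -0.07, 0.146) [351.32088239 213.75922472]
(0, -0.06, 0.176) [318.06905036 211.94944208]
(0, -0.038, 0.176) [316.19855361 183.78717568]
(-0.072, -0.06, 0.104) [243.77660227 200.55318217]
(-0.072, -0.038, 0.104) [240.99606687 177.69929008]
(0.072, -0.06, 0.104) [393.12453559 191.10487929]
(0.072, -0.038, 0.104) [392.90712124 167.96106287]
378.1618524266651
```

View pics/w1b.png

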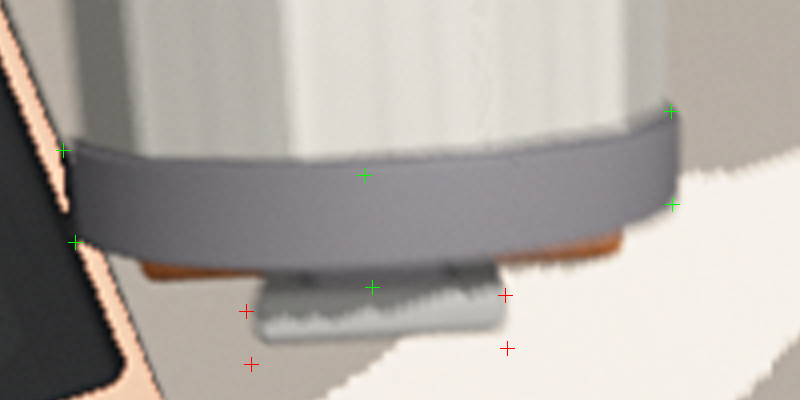

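```bash
python3 - <<'E'
import numpy as np
p=np.load('stand.npy'); c,s=np.cos(p[2]),np.sin(p[2])
p[0]+=c*.001-s*.004; p[1]+=s*.001+c*.004; np.save('stand.npy',p); print(p)
from h import *
plan(S(0,-.049,.194),Rdown,4)
E
```

```text
[ 0.49352953  0.09096557 -0.27359858]
dist/row 0.026925424184970043 deg/row 0.8602186163249798
[np.float64(0.0057), np.float64(-0.0001), np.float64(0.0263), np.float64(-0.0), np.float64(0.15), np.float64(-0.85)]
[np.float64(0.0056), np.float64(-0.0), np.float64(0.0263), np.float64(-0.0), np.float64(0.15), np.float64(-0.85)]
[np.float64(0.0056), np.float64(0.0001), np.float64(0.0263), np.float64(-0.0), np.float64(0.15), np.float64(-0.85)]
[np.float64(0.0055), np.float64(0.0001), np.float64(0.0264), np.float64(-0.0), np.float64(0.15), np.float64(-0.85)]
```

>>> move_arm([
  {"tx":0.0057,"ty":0,"tz":0.0263,"ax":0,"ay":0.15,"az":-0.85,"jaw":255},
  {"tx":0.0057,"ty":0,"tz":0.0263,"ax":0,"ay":0.15,"az":-0.85,"jaw":255},
  {"tx":0.0056,"ty":0,"tz":0.0263,"ax":0,"ay":0.15,"az":-0.85,"jaw":255},
  {"tx":0.0055,"ty":0,"tz":0.0263,"ax":0,"ay":0.15,"az":-0.85,"jaw":255},
  {"tx":0,"ty":0,"tz":0,"ax":0,"ay":0,"az":0,"jaw":255},
])

```text
time: 3.0
tool_pos: [0.4827, 0.0483, 0.1985]
tool_rot: [0.003, 0.793, 0.61, 0.005]
contact_force: [-0.2, 0.9, -0.3]
gripper_width: -0.0
```

```bash
python3 - <<'E'
from h import *
st=manip.state(); print(st['tool_pos'],st['contact_force'],S(0,-.049,.194))
plan(S(0,-.049,.194),Rdown,1)
E
```

```text
[0.48273731 0.04829928 0.19849215] [-0.16680903  0.85284244 -0.31800566] [0.48028983 0.04378813 0.194     ]
dist/row 0.006820550040115675 deg/row 1.0152048698969407
[np.float64(-0.005), np.float64(-0.0013), np.float64(0.0045), np.float64(0.59), np.float64(-0.25), np.float64(0.79)]
```

>>> move_arm([
  {"tx":-0.005,"ty":-0.0013,"tz":0.0025,"ax":0.6,"ay":-0.25,"az":0.8,"jaw":255},
  {"tx":0,"ty":0,"tz":0.002,"ax":0,"ay":0,"az":0,"jaw":255},
  {"tx":0,"ty":0,"tz":0.002,"ax":0,"ay":0,"az":0,"jaw":255},
])

```text
time: 3.3
tool_pos: [0.4821, 0.0444, 0.1973]
tool_rot: [0.002, 0.796, 0.605, 0.002]
contact_force: [0.5, 0.2, 0.8]
gripper_width: 0.004
```

>>> move_arm([
  {"tx":0,"ty":0,"tz":0.0015,"ax":0,"ay":0,"az":0,"jaw":255},
  {"tx":0,"ty":0,"tz":0.0015,"ax":0,"ay":0,"az":0,"jaw":255},
])

```text
time: 3.5
tool_pos: [0.4833, 0.0441, 0.1965]
tool_rot: [0.003, 0.796, 0.605, 0.004]
contact_force: [0.5, -0.4, -0.1]
gripper_width: 0.001
```

>>> move_arm([
  {"tx":0,"ty":0,"tz":0.003,"ax":0,"ay":0,"az":0,"jaw":255},
])

```text
time: 3.6
tool_pos: [0.4839, 0.044, 0.1943]
tool_rot: [0.004, 0.797, 0.605, 0.004]
contact_force: [0.5, -0.1, -0.2]
gripper_width: 0.002
```

>>> move_arm([
  {"tx":0,"ty":0,"tz":0.003,"ax":0,"ay":0,"az":0,"jaw":255},
])

```text
time: 3.7
tool_pos: [0.484, 0.0439, 0.1913]
tool_rot: [0.004, 0.797, 0.605, 0.005]
contact_force: [-1.2, -0.3, 0.5]
gripper_width: -0.001
```

>>> move_arm([
  {"tx":0,"ty":0,"tz":0.003,"ax":0,"ay":0,"az":0,"jaw":255},
])

```text
time: 3.8
tool_pos: [0.4841, 0.0439, 0.188]
tool_rot: [0.004, 0.797, 0.605, 0.005]
contact_force: [-0.6, -1.4, -1.0]
gripper_width: -0.002
```

>>> move_arm([
  {"tx":0,"ty":0,"tz":0.0015,"ax":0,"ay":0,"az":0,"jaw":255},
])

```text
time: 3.9
tool_pos: [0.4838, 0.0438, 0.1859]
tool_rot: [0.004, 0.797, 0.604, 0.004]
contact_force: [-0.5, -0.6, -0.3]
gripper_width: -0.002
```

>>> move_arm([
  {"tx":0,"ty":0,"tz":0.0015,"ax":0,"ay":0,"az":0,"jaw":255},
])

```text
time: 4.0
tool_pos: [0.4838, 0.0439, 0.1841]
tool_rot: [0.004, 0.797, 0.604, 0.004]
contact_force: [0.4, -0.4, -0.9]
gripper_width: -0.001
```

>>> move_arm([
  {"tx":0,"ty":0,"tz":0.0015,"ax":0,"ay":0,"az":0,"jaw":255},
])

```text
time: 4.1
tool_pos: [0.4837, 0.0438, 0.1823]
tool_rot: [0.004, 0.797, 0.604, 0.004]
contact_force: [-0.2, 0.2, 0.2]
gripper_width: -0.001
```

>>> move_arm([
  {"tx":0,"ty":0,"tz":0.0015,"ax":0,"ay":0,"az":0,"jaw":255},
])

```text
time: 4.2
tool_pos: [0.4836, 0.0439, 0.1806]
tool_rot: [0.004, 0.797, 0.604, 0.004]
contact_force: [0.4, -0.7, 0.2]
gripper_width: -0.0
```

>>> move_arm([
  {"tx":0,"ty":0,"tz":0.0013,"ax":0,"ay":0,"az":0,"jaw":255},
])

```text
time: 4.3
tool_pos: [0.4836, 0.0439, 0.1791]
tool_rot: [0.004, 0.797, 0.605, 0.004]
contact_force: [-0.1, -0.1, -0.9]
gripper_width: -0.0
```

>>> move_arm([
  {"tx":0,"ty":0,"tz":0.0013,"ax":0,"ay":0,"az":0,"jaw":255},
])

```text
time: 4.4
tool_pos: [0.4837, 0.0439, 0.1777]
tool_rot: [0.004, 0.797, 0.604, 0.004]
contact_force: [0.5, 0.5, 0.3]
gripper_width: -0.003
```

>>> move_arm([
  {"tx":0,"ty":0,"tz":0.0012,"ax":0,"ay":0,"az":0,"jaw":255},
])

```text
time: 4.5
tool_pos: [0.4837, 0.0439, 0.1764]
tool_rot: [0.004, 0.797, 0.604, 0.004]
contact_force: [-0.3, -0.2, -0.4]
gripper_width: -0.003
```

>>> move_arm([
  {"tx":0,"ty":0,"tz":0.0012,"ax":0,"ay":0,"az":0,"jaw":255},
])

```text
time: 4.6
tool_pos: [0.4837, 0.0439, 0.1751]
tool_rot: [0.004, 0.797, 0.604, 0.004]
contact_force: [0.3, -0.2, 0.4]
gripper_width: -0.002
```

>>> move_arm([
  {"tx":0,"ty":0,"tz":0.0012,"ax":0,"ay":0,"az":0,"jaw":255},
])

```text
time: 4.7
tool_pos: [0.4838, 0.0439, 0.1739]
tool_rot: [0.004, 0.797, 0.604, 0.004]
contact_force: [-0.1, -0.2, 0.3]
gripper_width: 0.001
```

>>> move_arm([
  {"tx":0,"ty":0,"tz":0.0012,"ax":0,"ay":0,"az":0,"jaw":255},
])

```text
time: 4.8
tool_pos: [0.4838, 0.0439, 0.1726]
tool_rot: [0.004, 0.797, 0.604, 0.004]
contact_force: [0.3, -0.5, 0.4]
gripper_width: 0.001
```

>>> move_arm([
  {"tx":0,"ty":0,"tz":0.0012,"ax":0,"ay":0,"az":0,"jaw":255},
])

```text
time: 4.9
tool_pos: [0.4838, 0.0439, 0.1713]
tool_rot: [0.004, 0.797, 0.604, 0.004]
contact_force: [-0.9, 0.1, -0.1]
gripper_width: -0.002
```

>>> move_arm([
  {"tx":0,"ty":0,"tz":0.0012,"ax":0,"ay":0,"az":0,"jaw":255},
])

```text
time: 5.0
tool_pos: [0.4839, 0.0439, 0.17]
tool_rot: [0.004, 0.797, 0.604, 0.004]
contact_force: [-0.4, 0.4, -0.2]
gripper_width: -0.0
```

>>> move_arm([
  {"tx":0,"ty":0,"tz":0.0012,"ax":0,"ay":0,"az":0,"jaw":255},
])

```text
time: 5.1
tool_pos: [0.4839, 0.0439, 0.1687]
tool_rot: [0.004, 0.797, 0.604, 0.004]
contact_force: [-0.2, -1.6, 0.6]
gripper_width: 0.001
```

```bash
python3 - <<'E'
from h import *
print(manip.state()['contact_force'],manip.state()['tool_pos'])
snap('scene','s2'); crop('s2',165,110,325,270,4,'s2c')
E
```

```text
[-0.15233127 -1.57345508  0.55855795] [0.48389489 0.04385174 0.16873062]
```

View pics/s2c.png

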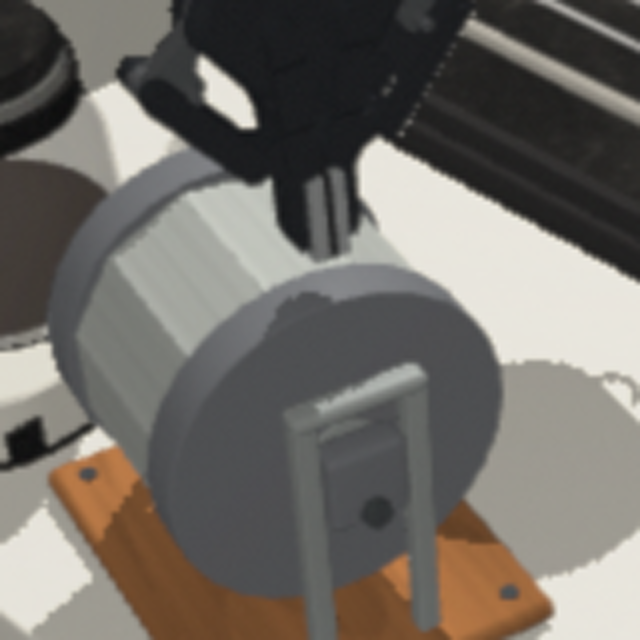

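```bash
python3 - <<'E'
from h import *
f=load('s2'); st=manip.state(); tp=st['tool_pos']; R=Rtool().as_matrix()
g=lambda p:(proj(f,p)-[165,110])*4
print('local',[ (tp-[sx,sy,0])@e for e in(ex,ey)])
for a in(-.011,0,.011): print('tip',a,g(tp+R[:,0]*a))
for z in(.166,.176):
  for y in(-.038,-.06): print('wheel',z,y,g(S(.003,y,z)))
for z in(.146,): print('frame',g(S(-.028,-.082,z)),g(S(.028,-.082,z)))
print('wheelbot',g(S(0,-.06,.032)))
E
```

```text
local [np.float64(0.0032851825359910044), np.float64(-0.047972626972734474)]
tip -0.011 [337.66387315 309.16376768]
tip 0 [323.92968642 293.39815322]
tip 0.011 [310.41013952 277.87892605]
wheel 0.166 -0.038 [311.5002347  284.80351233]
wheel 0.166 -0.06 [338.6750889  316.09523243]
wheel 0.176 -0.038 [309.46655237 263.35520832]
wheel 0.176 -0.06 [336.82227261 294.54890131]
frame [293.78900165 419.56838166] [429.75266072 367.98273113]
wheelbot [354.38677153 578.2168563 ]
```

```bash
python3 - <<'E'
from h import *
tp=np.array([.4746,.0229,.3009]); q=[.005,.816,.579,-.003]; R=Ro.from_quat([q[1],q[2],q[3],q[0]]).as_matrix()
for n in('w1','s1'):
  f=load(n)
  for a in(-.011,0,.011): print(n,a,proj(f,tp+R[:,0]*a), proj(f,tp+R[:,0]*a-R[:,2]*.02))
f=snap('wrist','w2')
E
```

```text
w1 -0.011 [320.46769241 304.39409464] [320.46656195 325.19264806]
w1 0 [320.46945362 282.85686213] [320.46851725 301.41350551]
w1 0.011 [320.47127505 260.58327282] [320.47054774 276.72000371]
s1 -0.011 [247.88217692 116.57068806] [246.64760337 102.79886595]
s1 0 [244.49309361 112.67646067] [243.2101528   98.96778912]
s1 0.011 [241.16741891 108.85509298] [239.83814791  95.20965223]
```

View pics/w2.png

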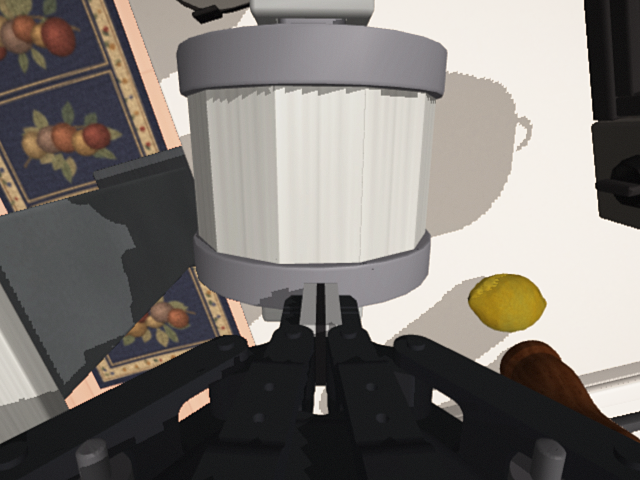

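```bash
python3 - <<'E'
from h import *
crop('s1',180,40,290,150,5,'s1c')
E
```

View pics/s1c.png

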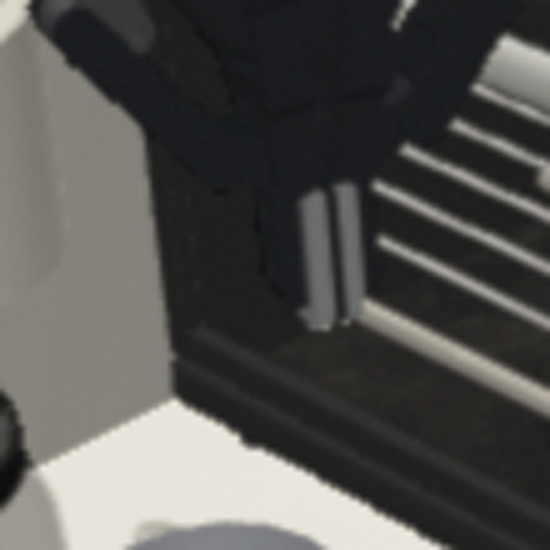

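>>> move_arm([
  {"tx":0,"ty":-0.0005,"tz":0.0015,"ax":0,"ay":0,"az":0,"jaw":255},
  {"tx":0,"ty":-0.0005,"tz":0.0015,"ax":0,"ay":0,"az":0,"jaw":255},
])

```text
time: 5.4
tool_pos: [0.483, 0.0441, 0.1656]
tool_rot: [0.004, 0.797, 0.604, 0.004]
contact_force: [0.4, 0.3, -0.4]
gripper_width: -0.003
```

>>> move_arm([
  {"tx":0,"ty":-0.0005,"tz":0.0015,"ax":0,"ay":0,"az":0,"jaw":255},
])

```text
time: 5.5
tool_pos: [0.4825, 0.0443, 0.164]
tool_rot: [0.004, 0.797, 0.604, 0.004]
contact_force: [0.4, -0.4, -0.7]
gripper_width: -0.002
```

>>> move_arm([
  {"tx":0,"ty":0,"tz":0.0012,"ax":0,"ay":0,"az":0,"jaw":255},
])

```text
time: 5.6
tool_pos: [0.4824, 0.0443, 0.1626]
tool_rot: [0.004, 0.797, 0.605, 0.004]
contact_force: [-0.3, -0.3, 0.1]
gripper_width: -0.004
```

>>> move_arm([
  {"tx":0,"ty":0,"tz":0.0012,"ax":0,"ay":0,"az":0,"jaw":255},
])

```text
time: 5.7
tool_pos: [0.4824, 0.0443, 0.1613]
tool_rot: [0.004, 0.797, 0.605, 0.004]
contact_force: [-0.5, 0.1, 0.5]
gripper_width: 0.001
```

```bash
python3 - <<'E'
from h import *
print(manip.state()['contact_force'],manip.state()['tool_pos'])
snap('scene','s3'); crop('s3',200,150,280,210,9,'s3c')
E
```

```text
[-0.53219598  0.0823955   0.53251376] [0.48237283 0.04430429 0.16130023]
```

View pics/s3c.png

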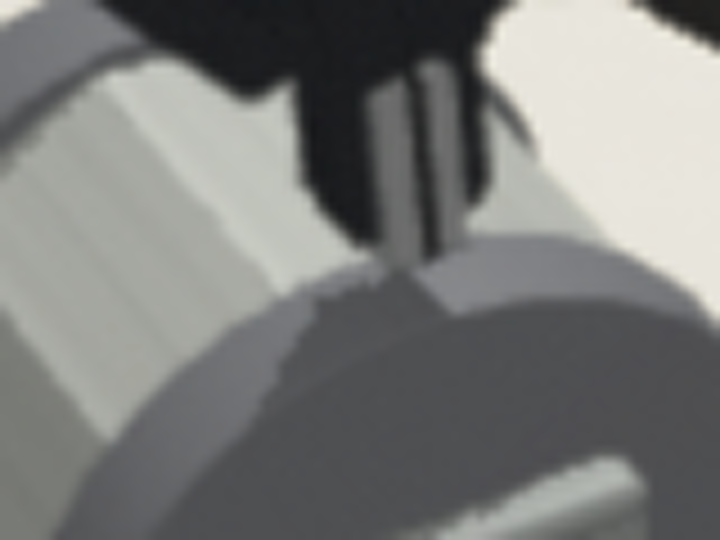

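>>> move_arm([
  {"tx":0,"ty":0,"tz":0.0015,"ax":0,"ay":0,"az":0,"jaw":255},
  {"tx":0,"ty":0,"tz":0.0015,"ax":0,"ay":0,"az":0,"jaw":255},
])

```text
time: 5.95
tool_pos: [0.4824, 0.0443, 0.158]
tool_rot: [0.004, 0.797, 0.605, 0.004]
contact_force: [0.4, 0.3, -0.4]
gripper_width: -0.001
```

>>> move_arm([
  {"tx":0,"ty":0,"tz":0.0012,"ax":0,"ay":0,"az":0,"jaw":255},
])

```text
time: 6.05
tool_pos: [0.4824, 0.0443, 0.1566]
tool_rot: [0.004, 0.797, 0.605, 0.004]
contact_force: [-1.1, -0.1, 0.3]
gripper_width: -0.001
```

>>> move_arm([
  {"tx":0,"ty":0,"tz":0.0012,"ax":0,"ay":0,"az":0,"jaw":255},
])

```text
time: 6.15
tool_pos: [0.4824, 0.0443, 0.1553]
tool_rot: [0.004, 0.797, 0.605, 0.004]
contact_force: [0.2, 0.6, -0.2]
gripper_width: -0.006
```

```bash
python3 - <<'E'
from h import *
print(manip.state()['contact_force'],manip.state()['tool_pos'])
snap('scene','s4'); crop('s4',200,150,280,210,9,'s4c')
E
```

```text
[ 0.20233316  0.59255218 -0.1658825 ] [0.48238994 0.04431024 0.15532718]
```

View pics/s4c.png

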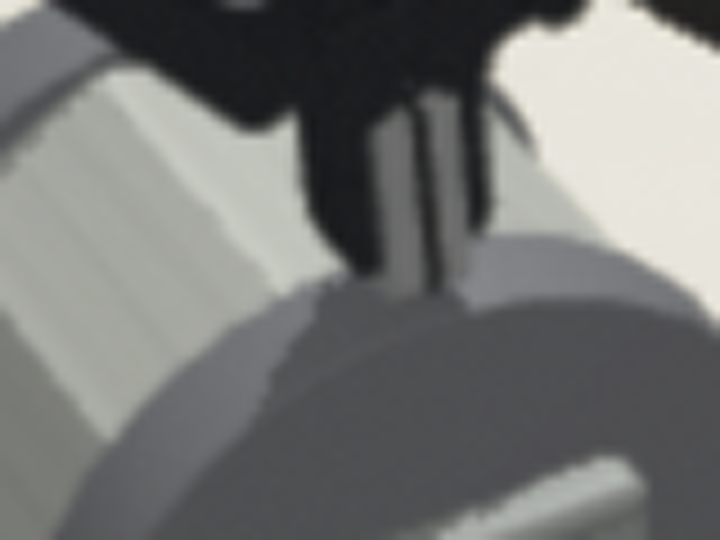

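>>> move_arm([
  {"tx":0,"ty":0,"tz":0.0012,"ax":0,"ay":0,"az":0,"jaw":255},
])

```text
time: 6.3
tool_pos: [0.4823, 0.0443, 0.1539]
tool_rot: [0.004, 0.797, 0.604, 0.004]
contact_force: [-0.2, 0.4, 0.8]
gripper_width: -0.001
```

>>> move_arm([
  {"tx":0,"ty":0,"tz":0.0012,"ax":0,"ay":0,"az":0,"jaw":255},
])

```text
time: 6.4
tool_pos: [0.4824, 0.0443, 0.1526]
tool_rot: [0.003, 0.797, 0.604, 0.004]
contact_force: [0.9, 0.4, 1.6]
gripper_width: -0.002
```

>>> move_arm([
  {"tx":0,"ty":0,"tz":0.001,"ax":0,"ay":0,"az":0,"jaw":255},
])

```text
time: 6.5
tool_pos: [0.4824, 0.0442, 0.152]
tool_rot: [0.004, 0.797, 0.604, 0.004]
contact_force: [-2.5, -0.4, 4.1]
gripper_width: 0.0
```

>>> move_arm([
  {"tx":0,"ty":-0.007,"tz":0.0013,"ax":-7.5,"ay":0,"az":0,"jaw":255},
  {"tx":0,"ty":-0.007,"tz":0.0013,"ax":-7.5,"ay":0,"az":0,"jaw":255},
])

```text
time: 6.7
tool_pos: [0.476, 0.0462, 0.1524]
tool_rot: [0.113, 0.789, 0.597, 0.087]
contact_force: [-0.4, -1.6, 5.9]
gripper_width: 0.002
```

```bash
cat >> h.py <<'E'
def rep(rho=.054,z0=.1527):
    st=manip.state(); tp=np.array(st['tool_pos']); l=tp-[sx,sy,0]
    R=Rtool(); x,y,z=l@ex,l@ey,tp[2]
    rv=np.degrees((Rdown.inv()*R).as_rotvec())
    F=R.inv().apply(st['contact_force']); zA=z0-rho
    r=np.hypot(x,z-zA)
    print('t',st['time'],'local',np.round([x*1e3,y*1e3,z*1e3],2),'tilt',np.round(rv,2),'Ftool',np.round(F,2),'Fw',np.round(st['contact_force'],2),'phi',np.degrees(np.arctan2(x,z-zA)).round(2),'r',(r*1e3).round(2))
E
python3 -c "
from h import *
rep()"
```

```text
t 6.7 local [ -4.76 -47.82 152.4 ] tilt [-16.42   0.15   0.1 ] Ftool [-1.65  1.75 -5.59] Fw [-0.36 -1.63  5.85] phi -5.06 r 53.91
```

>>> move_arm([
  {"tx":0,"ty":-0.011,"tz":-0.0004,"ax":-2,"ay":0,"az":0,"jaw":255},
  {"tx":0,"ty":-0.009,"tz":0.0005,"ax":-4,"ay":0,"az":0,"jaw":255},
])

```text
time: 6.9
tool_pos: [0.4586, 0.0516, 0.1487]
tool_rot: [0.158, 0.781, 0.591, 0.122]
contact_force: [0.2, 0.2, 0.8]
gripper_width: -0.003
```

```bash
python3 -c "
from h import *
rep()
snap('wrist','w3')"
```

```text
t 6.9 local [-22.99 -47.38 148.73] tilt [-23.05   0.23   0.11] Ftool [ 0.2   0.41 -0.67] Fw [0.16 0.16 0.78] phi -24.68 r 55.06
```

View pics/w3.png

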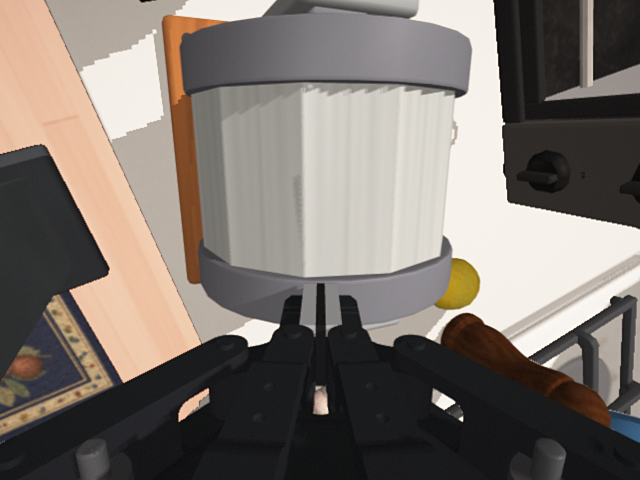

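>>> move_arm([
  {"tx":0,"ty":0,"tz":-0.01,"ax":0,"ay":0,"az":0,"jaw":255},
  {"tx":0,"ty":0.008,"tz":-0.002,"ax":7,"ay":0,"az":0,"jaw":255},
  {"tx":0,"ty":0.0095,"tz":0.0006,"ax":8.5,"ay":0,"az":0,"jaw":255},
  {"tx":0,"ty":0.0095,"tz":0.0006,"ax":8.5,"ay":0,"az":0,"jaw":255},
  {"tx":0,"ty":0.0095,"tz":0.0006,"ax":8.5,"ay":0,"az":0,"jaw":255},
  {"tx":0,"ty":0.0095,"tz":0.0006,"ax":8.5,"ay":0,"az":0,"jaw":255},
  {"tx":0,"ty":0.0095,"tz":0.0006,"ax":8.5,"ay":0,"az":0,"jaw":255},
])

```text
time: 7.65
tool_pos: [0.5059, 0.0399, 0.164]
tool_rot: [-0.192, 0.772, 0.59, -0.14]
contact_force: [-0.7, 0.2, 0.5]
gripper_width: 0.003
```

```bash
python3 -c "
from h import *
rep()
snap('wrist','w4')
rep()"
```

```text
t 7.65 local [ 25.66 -45.82 164.02] tilt [27.45  0.55 -0.46] Ftool [ 0.04 -0.83 -0.1 ] Fw [-0.65  0.22  0.47] phi 21.45 r 70.18
t 7.7 local [ 27.53 -46.8  155.67] tilt [28.27  0.45 -0.3 ] Ftool [-2.78  0.2   7.51] Fw [-3.98 -1.72 -6.73] phi 25.79 r 63.27
```

View pics/w4.png

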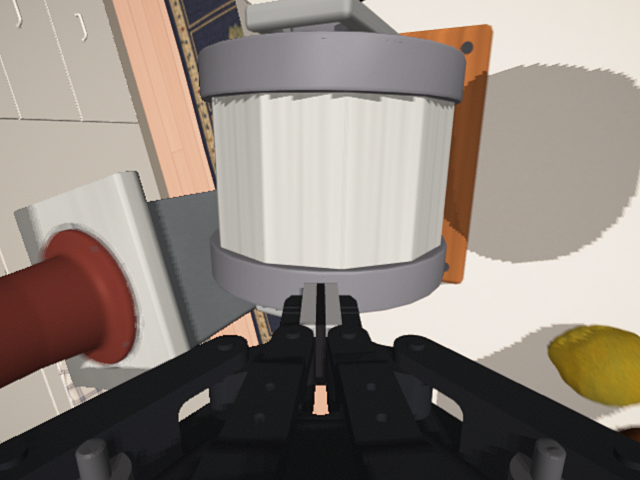

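>>> move_arm([
  {"tx":0,"ty":0,"tz":0.004,"ax":0,"ay":0,"az":0,"jaw":255},
])

```text
time: 7.8
tool_pos: [0.5075, 0.0381, 0.1495]
tool_rot: [-0.199, 0.771, 0.587, -0.146]
contact_force: [-1.6, -0.4, 0.8]
gripper_width: -0.002
```

```bash
python3 -c "
from h import *
rep()"
```

```text
t 7.8 local [ 27.71 -47.15 149.47] tilt [28.57  0.45 -0.23] Ftool [-0.82 -1.67  0.03] Fw [-1.65 -0.39  0.77] phi 28.63 r 57.84
```

>>> move_arm([
  {"tx":0,"ty":-0.007,"tz":0.0025,"ax":-4,"ay":0,"az":0,"jaw":255},
])

```text
time: 7.9
tool_pos: [0.5012, 0.0392, 0.1472]
tool_rot: [-0.173, 0.778, 0.591, -0.127]
contact_force: [0.4, -0.5, 1.3]
gripper_width: 0.002
```

```bash
python3 -c "
from h import *
rep()"
```

```text
t 7.9 local [ 21.38 -47.77 147.21] tilt [24.78  0.43 -0.12] Ftool [-0.36 -0.04 -1.37] Fw [ 0.42 -0.5   1.26] phi 23.79 r 53.01
```

>>> move_arm([
  {"tx":0,"ty":-0.0075,"tz":0.0012,"ax":-6.5,"ay":0,"az":0,"jaw":255},
])

```text
time: 8.0
tool_pos: [0.4961, 0.0405, 0.1493]
tool_rot: [-0.127, 0.787, 0.597, -0.091]
contact_force: [2.4, 0.6, 3.5]
gripper_width: -0.006
```

```bash
python3 -c "
from h import *
rep()"
```

```text
t 8.0 local [ 16.11 -47.85 149.26] tilt [17.96  0.48 -0.05] Ftool [ 1.26  0.97 -4.02] Fw [2.42 0.59 3.54] phi 17.67 r 53.06
```

Good: 4 N. Continue.

>>> move_arm([
  {"tx":0,"ty":-0.0075,"tz":0.0015,"ax":-6.5,"ay":0,"az":0,"jaw":255},
])

```text
time: 8.1
tool_pos: [0.4901, 0.0423, 0.1518]
tool_rot: [-0.079, 0.793, 0.601, -0.054]
contact_force: [-0.1, 0.3, 0.7]
gripper_width: 0.001
```

```bash
python3 -c "
from h import *
rep()"
```

```text
t 8.1 local [  9.81 -47.79 151.77] tilt [ 1.099e+01  5.400e-01 -1.000e-02] Ftool [ 0.3  -0.31 -0.7 ] Fw [-0.09  0.33  0.75] phi 10.48 r 53.97
```

>>> move_arm([
  {"tx":0,"ty":-0.0075,"tz":0.0025,"ax":-6.5,"ay":0,"az":0,"jaw":255},
])

```text
time: 8.2
tool_pos: [0.4834, 0.0444, 0.153]
tool_rot: [-0.031, 0.797, 0.604, -0.017]
contact_force: [0.2, 0.1, 0.8]
gripper_width: -0.001
```

```bash
python3 -c "
from h import *
rep()"
```

```text
t 8.2 local [  2.8  -47.6  153.01] tilt [3.96 0.62 0.02] Ftool [ 0.16  0.09 -0.85] Fw [0.18 0.11 0.85] phi 2.95 r 54.38
```

>>> move_arm([
  {"tx":0,"ty":-0.0075,"tz":0.003,"ax":-7,"ay":0,"az":0,"jaw":255},
])

```text
time: 8.3
tool_pos: [0.4768, 0.0465, 0.1531]
tool_rot: [0.021, 0.797, 0.603, 0.024]
contact_force: [-0.3, 0.1, 0.5]
gripper_width: 0.003
```

```bash
python3 -c "
from h import *
rep()"
```

```text
t 8.3 local [ -4.1  -47.36 153.13] tilt [-3.62  0.7   0.05] Ftool [ 0.07 -0.26 -0.49] Fw [-0.26  0.14  0.47] phi -4.31 r 54.58
```

>>> move_arm([
  {"tx":0,"ty":-0.0075,"tz":0.0035,"ax":-7,"ay":0,"az":0,"jaw":255},
])

```text
time: 8.4
tool_pos: [0.4705, 0.0486, 0.152]
tool_rot: [0.074, 0.794, 0.601, 0.065]
contact_force: [-0.1, 0.3, 0.7]
gripper_width: -0.001
```

```bash
python3 -c "
from h import *
rep()"
```

```text
t 8.4 local [-10.72 -47.03 151.97] tilt [-11.23   0.8    0.09] Ftool [ 0.32 -0.01 -0.73] Fw [-0.07  0.34  0.72] phi -11.38 r 54.34
```

>>> move_arm([
  {"tx":-0.001,"ty":-0.0075,"tz":0.0035,"ax":-7,"ay":0,"az":0,"jaw":255},
])

```text
time: 8.5
tool_pos: [0.4645, 0.0496, 0.1499]
tool_rot: [0.126, 0.787, 0.595, 0.105]
contact_force: [-0.2, -0.1, 1.3]
gripper_width: 0.001
```

```bash
python3 -c "
from h import *
rep()"
```

```text
t 8.5 local [-16.76 -47.62 149.9 ] tilt [-18.86   0.92   0.13] Ftool [-0.11  0.23 -1.29] Fw [-0.23 -0.07  1.29] phi -18.13 r 53.88
```

>>> move_arm([
  {"tx":-0.001,"ty":-0.0075,"tz":0.003,"ax":-7,"ay":-0.5,"az":0,"jaw":255},
])

```text
time: 8.6
tool_pos: [0.4592, 0.0504, 0.1477]
tool_rot: [0.18, 0.777, 0.586, 0.142]
contact_force: [-0.1, -1.1, 2.1]
gripper_width: -0.003
```

```bash
python3 -c "
from h import *
rep()"
```

```text
t 8.6 local [-22.14 -48.33 147.68] tilt [-26.52   0.55   0.3 ] Ftool [-1.06  1.16 -1.77] Fw [-0.05 -1.11  2.09] phi -24.33 r 53.75
```

>>> move_arm([
  {"tx":-0.0005,"ty":-0.0075,"tz":0.003,"ax":-7,"ay":-0.5,"az":0,"jaw":255},
])

```text
time: 8.7
tool_pos: [0.4548, 0.0515, 0.145]
tool_rot: [0.233, 0.764, 0.574, 0.179]
contact_force: [0.2, -0.4, 1.8]
gripper_width: -0.005
```

```bash
python3 -c "
from h import *
rep()"
```

```text
t 8.7 local [-26.62 -48.47 144.99] tilt [-34.21   0.19   0.49] Ftool [-0.34  1.29 -1.31] Fw [ 0.22 -0.43  1.81] phi -29.91 r 53.4
```

>>> move_arm([
  {"tx":0,"ty":0,"tz":-0.008,"ax":2,"ay":0,"az":0,"jaw":255},
  {"tx":0,"ty":0.006,"tz":-0.006,"ax":5,"ay":0,"az":0,"jaw":255},
])

```text
time: 8.9
tool_pos: [0.4429, 0.055, 0.1505]
tool_rot: [0.183, 0.776, 0.587, 0.142]
contact_force: [1.1, 0.1, 0.4]
gripper_width: 0.001
```

```bash
python3 -c "
from h import *
rep()
snap('wrist','w5')
rep()"
```

```text
t 8.9 local [-38.99 -48.34 150.51] tilt [-26.85   0.3    0.1 ] Ftool [0.36 1.11 0.17] Fw [1.13 0.05 0.35] phi -36.96 r 64.84
t 8.95 local [-35.82 -48.3  154.41] tilt [-26.94   0.34   0.2 ] Ftool [ 0.62  0.8  -2.27] Fw [-0.14  0.67  2.39] phi -32.74 r 66.23
```

View pics/w5.png

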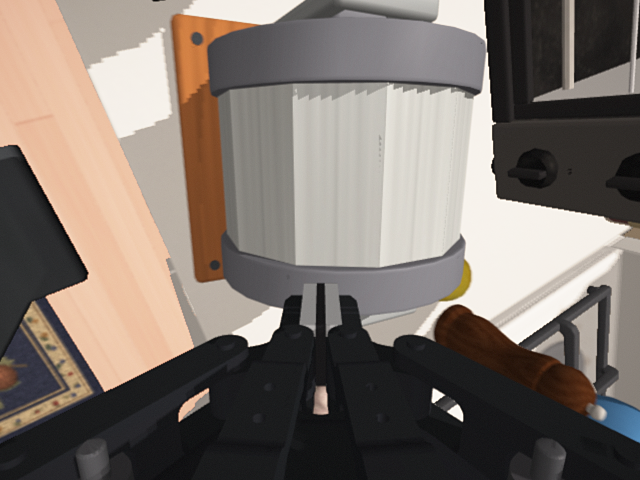

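```bash
cat >> h.py <<'E'
def edgeang(f,u,v,r=.0702,zA=.0987):
    c,d=ray(f,u,v); c=c-np.array([sx,sy,0]); C=np.array([c@ex,c[2]-zA]); D=np.array([d@ex,d[2]])
    a=D@D;b=C@D;k=C@C-r*r; disc=b*b-a*k
    if disc<0: return None
    s=(-b-np.sqrt(disc))/a; p=C+D*s; return np.degrees(np.arctan2(p[0],p[1])), (c+d*s)@ey
E
python3 - <<'E'
from h import *
for n,l in {'w1':[(275,120),(310,120),(366,120)],'w2':[(277,170),(362,170),(213,170)],'w3':[(304,170),(395,170)],'w4':[(264,180),(346,180),(430,180)],'w5':[(294,170),(385,170)]}.items():
    f=load(n); print(n,[edgeang(f,*p) for p in l])
for n in('w2','w5'): crop(n,170,60,490,270,2.5,n+'c')
E
```

```text
w1 [(np.float64(-24.471287954666934), np.float64(0.0063135077544445115)), (np.float64(-1.8940146064099292), np.float64(0.004523008881743832)), (np.float64(35.76886669247501), np.float64(0.002006574474085264))]
w2 [(np.float64(-12.82803275597043), np.float64(0.00401907612350017)), (np.float64(17.811582269536213), np.float64(0.0038776839717998873)), (np.float64(-42.978270855421584), np.float64(0.0023522902992175066))]
w3 [(np.float64(-29.913811202405224), np.float64(0.006152586702349421)), (np.float64(0.8050994192295979), np.float64(0.0055365024371186525))]
w4 [(np.float64(-0.4831300355644771), np.float64(0.0007777602952636565)), (np.float64(30.605100740470533), np.float64(0.0021110789476359304)), (np.float64(67.27769608075046), np.float64(0.0006406515438026281))]
w5 [(np.float64(-46.03818018271891), np.float64(0.00402538862668288)), (np.float64(-14.3626452766777), np.float64(0.004133059515189731))]
```

View pics/w2c.png

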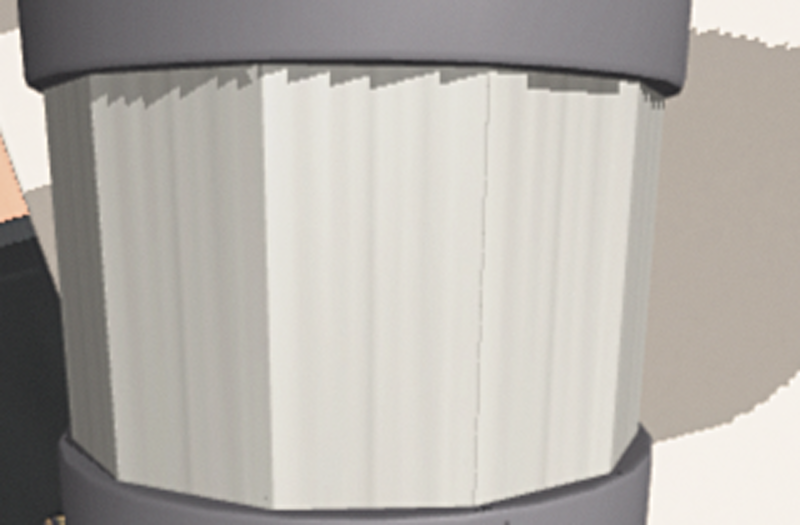

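View pics/w5c.png

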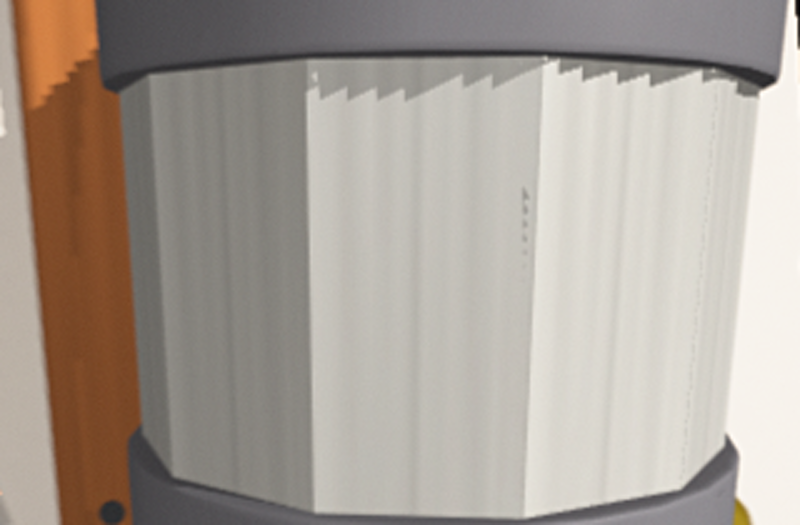

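>>> move_arm([
  {"tx":0,"ty":0.0095,"tz":0.0006,"ax":7,"ay":0,"az":0,"jaw":255},
  {"tx":0,"ty":0.0095,"tz":0.0006,"ax":8.5,"ay":0,"az":0,"jaw":255},
  {"tx":0,"ty":0.0095,"tz":0.0006,"ax":8.5,"ay":0,"az":0,"jaw":255},
  {"tx":0,"ty":0.0095,"tz":0.0006,"ax":8.5,"ay":0,"az":0,"jaw":255},
  {"tx":0,"ty":0.0095,"tz":0.0006,"ax":8.5,"ay":0,"az":0,"jaw":255},
  {"tx":0,"ty":0.0095,"tz":0.0006,"ax":8.5,"ay":0,"az":0,"jaw":255},
  {"tx":0,"ty":0.0095,"tz":0.0006,"ax":8.5,"ay":0,"az":0,"jaw":255},
  {"tx":0,"ty":0,"tz":0.003,"ax":2,"ay":0,"az":0,"jaw":255},
])

```text
time: 9.75
tool_pos: [0.5106, 0.0358, 0.1596]
tool_rot: [-0.231, 0.763, 0.579, -0.168]
contact_force: [-0.7, -0.0, -0.3]
gripper_width: 0.001
```

```bash
python3 -c "
from h import *
rep()"
```

```text
t 9.75 local [ 31.37 -48.52 159.62] tilt [33.22  0.63 -0.04] Ftool [-0.2  -0.37  0.6 ] Fw [-0.67 -0.02 -0.3 ] phi 27.24 r 68.53
```

>>> move_arm([
  {"tx":0,"ty":0,"tz":0.004,"ax":-1,"ay":0,"az":0,"jaw":255},
])

```text
time: 9.85
tool_pos: [0.5093, 0.0359, 0.1555]
tool_rot: [-0.224, 0.766, 0.58, -0.163]
contact_force: [-1.1, 0.6, -0.7]
gripper_width: 0.006
```

```bash
python3 -c "
from h import *
rep()"
```

```text
t 9.85 local [ 30.06 -48.72 155.48] tilt [3.214e+01 6.000e-01 3.000e-02] Ftool [ 0.29 -0.65  1.23] Fw [-1.08  0.62 -0.69] phi 27.9 r 64.25
```

>>> move_arm([
  {"tx":0,"ty":0,"tz":0.0045,"ax":-0.5,"ay":0,"az":0,"jaw":255},
])

```text
time: 9.95
tool_pos: [0.5066, 0.0368, 0.1522]
tool_rot: [-0.219, 0.767, 0.581, -0.159]
contact_force: [-0.1, -0.2, 0.4]
gripper_width: 0.002
```

```bash
python3 -c "
from h import *
rep()"
```

```text
t 9.95 local [ 27.27 -48.62 152.24] tilt [3.141e+01 5.900e-01 3.000e-02] Ftool [-0.21 -0.2  -0.34] Fw [-0.05 -0.21  0.39] phi 26.99 r 60.08
```

>>> move_arm([
  {"tx":0,"ty":-0.002,"tz":0.0037,"ax":-3,"ay":0,"az":0,"jaw":255},
  {"tx":0,"ty":-0.005,"tz":0.002,"ax":-4.5,"ay":0,"az":0,"jaw":255},
])

```text
time: 10.15
tool_pos: [0.4966, 0.0397, 0.1514]
tool_rot: [-0.164, 0.781, 0.591, -0.118]
contact_force: [0.2, 0.5, 0.6]
gripper_width: -0.004
```

```bash
python3 -c "
from h import *
rep()"
```

```text
t 10.15 local [ 16.8  -48.55 151.4 ] tilt [23.31  0.58  0.05] Ftool [ 0.49 -0.18 -0.58] Fw [0.19 0.45 0.61] phi 17.68 r 55.31
```

>>> move_arm([
  {"tx":0,"ty":-0.005,"tz":0.0032,"ax":-7,"ay":0,"az":0,"jaw":255},
])

```text
time: 10.25
tool_pos: [0.4909, 0.0414, 0.1518]
tool_rot: [-0.113, 0.79, 0.598, -0.079]
contact_force: [0.7, 0.3, -0.4]
gripper_width: 0.001
```

```bash
python3 -c "
from h import *
rep()"
```

```text
t 10.25 local [ 10.83 -48.46 151.76] tilt [15.78  0.6   0.08] Ftool [0.51 0.63 0.2 ] Fw [ 0.67  0.35 -0.36] phi 11.53 r 54.15
```

>>> move_arm([
  {"tx":0,"ty":-0.005,"tz":0.0035,"ax":-7,"ay":0,"az":0,"jaw":255},
])

```text
time: 10.35
tool_pos: [0.4854, 0.0433, 0.152]
tool_rot: [-0.06, 0.795, 0.602, -0.038]
contact_force: [0.8, 0.5, 2.3]
gripper_width: -0.004
```

```bash
python3 -c "
from h import *
rep()"
```

```text
t 10.35 local [  5.07 -48.13 151.99] tilt [8.08 0.65 0.08] Ftool [ 0.69  0.35 -2.39] Fw [0.84 0.45 2.32] phi 5.44 r 53.54
```

>>> move_arm([
  {"tx":0,"ty":-0.006,"tz":0.0037,"ax":-6,"ay":0,"az":0,"jaw":255},
])

```text
time: 10.45
tool_pos: [0.4796, 0.0454, 0.1523]
tool_rot: [-0.013, 0.797, 0.604, -0.002]
contact_force: [0.8, 0.1, 3.2]
gripper_width: 0.003
```

```bash
python3 -c "
from h import *
rep()"
```

```text
t 10.45 local [ -1.13 -47.69 152.26] tilt [1.27 0.73 0.07] Ftool [ 0.32  0.69 -3.25] Fw [0.81 0.06 3.24] phi -1.21 r 53.57
```

>>> move_arm([
  {"tx":0,"ty":-0.0065,"tz":0.004,"ax":-6,"ay":-0.3,"az":0,"jaw":255},
])

```text
time: 10.55
tool_pos: [0.4738, 0.0474, 0.1518]
tool_rot: [0.036, 0.796, 0.603, 0.033]
contact_force: [0.1, 0.3, 3.0]
gripper_width: 0.002
```

```bash
python3 -c "
from h import *
rep()"
```

```text
t 10.55 local [ -7.19 -47.28 151.83] tilt [-5.58  0.54  0.07] Ftool [ 0.33  0.36 -2.98] Fw [0.14 0.27 3.01] phi -7.7 r 53.62
```

>>> move_arm([
  {"tx":-0.0005,"ty":-0.0065,"tz":0.005,"ax":-6.5,"ay":-0.3,"az":0,"jaw":255},
])

```text
time: 10.65
tool_pos: [0.4692, 0.0488, 0.1504]
tool_rot: [0.088, 0.792, 0.6, 0.071]
contact_force: [-0.6, -0.8, 5.6]
gripper_width: -0.002
```

```bash
python3 -c "
from h import *
rep()"
```

```text
t 10.65 local [-12.07 -47.22 150.41] tilt [-13.01   0.37   0.08] Ftool [-0.86  0.86 -5.55] Fw [-0.64 -0.75  5.6 ] phi -13.14 r 53.1
```

>>> move_arm([
  {"tx":-0.0005,"ty":-0.0075,"tz":0.004,"ax":-6.5,"ay":-0.3,"az":0,"jaw":255},
])

```text
time: 10.75
tool_pos: [0.464, 0.0502, 0.1491]
tool_rot: [0.14, 0.785, 0.594, 0.109]
contact_force: [-0.9, -2.0, 4.5]
gripper_width: -0.005
```

```bash
python3 -c "
from h import *
rep()"
```

```text
t 10.75 local [-17.41 -47.23 149.07] tilt [-20.45   0.22   0.11] Ftool [-2.18  1.24 -4.32] Fw [-0.93 -2.02  4.47] phi -19.06 r 53.29
```

>>> move_arm([
  {"tx":-0.0005,"ty":-0.0075,"tz":0.004,"ax":-6.5,"ay":-0.3,"az":0,"jaw":255},
  {"tx":-0.0005,"ty":-0.0075,"tz":0.004,"ax":-6.5,"ay":-0.3,"az":0,"jaw":255},
])

```text
time: 10.95
tool_pos: [0.4559, 0.0526, 0.1446]
tool_rot: [0.242, 0.76, 0.574, 0.183]
contact_force: [-5.2, -4.1, 8.9]
gripper_width: 0.002
```

```bash
python3 -c "
from h import *
rep()"
```

```text
t 10.95 local [-25.84 -47.1  144.56] tilt [-3.532e+01 -1.000e-02  2.100e-01] Ftool [-5.37  1.97 -9.46] Fw [-5.19 -4.12  8.85] phi -29.4 r 52.64
```

>>> move_arm([
  {"tx":0,"ty":0,"tz":-0.01,"ax":2,"ay":0,"az":0,"jaw":255},
  {"tx":0,"ty":0.006,"tz":-0.006,"ax":5,"ay":0,"az":0,"jaw":255},
])

```text
time: 11.15
tool_pos: [0.4426, 0.0568, 0.1522]
tool_rot: [0.194, 0.772, 0.587, 0.149]
contact_force: [0.9, -0.5, 0.7]
gripper_width: 0.001
```

```bash
python3 -c "
from h import *
snap('wrist','w6')
rep()
crop('w6',170,0,490,270,2.2,'w6c')"
```

```text
t 11.2 local [-36.79 -46.61 156.08] tilt [-28.37   0.21  -0.11] Ftool [ 1.25  1.26 -1.97] Fw [0.49 1.15 2.34] phi -32.66 r 68.16
```

View pics/w6c.png

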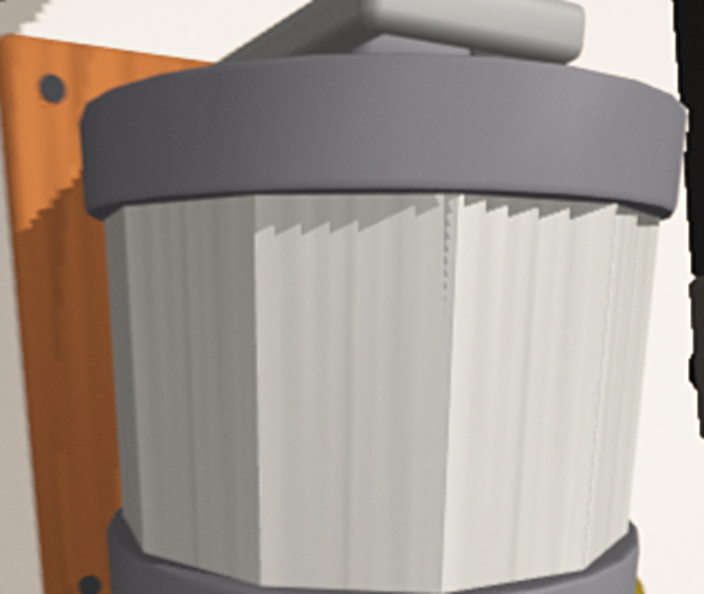

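```bash
python3 -c "
from h import *
f=load('w6')
print([edgeang(f,170+u/2.2,v/2.2) for u,v in [(258,400),(450,400),(600,400),(127,400)]])
f=load('w5')
print([edgeang(f,170+u/2.5,60+v/2.5) for u,v in [(311,275),(535,275),(705,275),(155,275)]])"
```

```text
[(np.float64(-49.03192824038038), np.float64(0.00026156992564692734)), (np.float64(-17.905322645227827), np.float64(0.0008042359584238439)), (np.float64(14.01986543145272), np.float64(-0.0012458918982331093)), (np.float64(-82.20651525241749), np.float64(-0.0028940323044088384))]
[(np.float64(-45.887925115829084), np.float64(0.004030589228276825)), (np.float64(-14.725442160622341), np.float64(0.004143137127147974)), (np.float64(18.28504148241127), np.float64(0.0022516282167762405)), (np.float64(-77.78931244244067), np.float64(0.0020350868663101063))]
```

>>> move_arm([
  {"tx":-0.0005,"ty":0.0095,"tz":0.0006,"ax":8.5,"ay":0,"az":0,"jaw":255},
  {"tx":-0.0005,"ty":0.0095,"tz":0.0006,"ax":8.5,"ay":0,"az":0,"jaw":255},
  {"tx":-0.0005,"ty":0.0095,"tz":0.0006,"ax":8.5,"ay":0,"az":0,"jaw":255},
  {"tx":0,"ty":0.0095,"tz":0.0006,"ax":8.5,"ay":0,"az":0,"jaw":255},
  {"tx":0,"ty":0.0095,"tz":0.0006,"ax":8.5,"ay":0,"az":0,"jaw":255},
  {"tx":0,"ty":0.0095,"tz":0.0006,"ax":8.5,"ay":0,"az":0,"jaw":255},
  {"tx":0,"ty":0.0095,"tz":0.0006,"ax":8.5,"ay":0,"az":0,"jaw":255},
  {"tx":0,"ty":0.004,"tz":0.004,"ax":2,"ay":0,"az":0,"jaw":255},
  {"tx":0,"ty":0.002,"tz":0.004,"ax":0,"ay":0,"az":0,"jaw":255},
  {"tx":0,"ty":0.002,"tz":0.003,"ax":0,"ay":0,"az":0,"jaw":255},
])

```text
time: 12.2
tool_pos: [0.5043, 0.0382, 0.1488]
tool_rot: [-0.222, 0.764, 0.582, -0.167]
contact_force: [0.1, 0.1, 0.7]
gripper_width: -0.0
```

```bash
python3 -c "
from h import *
rep()
snap('wrist','w7')
rep()
crop('w7',170,0,490,270,2.2,'w7c')"
```

```text
t 12.2 local [ 24.62 -47.89 148.75] tilt [32.31  0.13 -0.32] Ftool [ 0.14 -0.29 -0.63] Fw [0.12 0.11 0.68] phi 26.19 r 55.78
t 12.25 local [ 24.17 -47.87 148.52] tilt [32.34  0.13 -0.33] Ftool [-0.29  0.11  0.08] Fw [-0.03 -0.29 -0.13] phi 25.88 r 55.38
```

View pics/w7c.png

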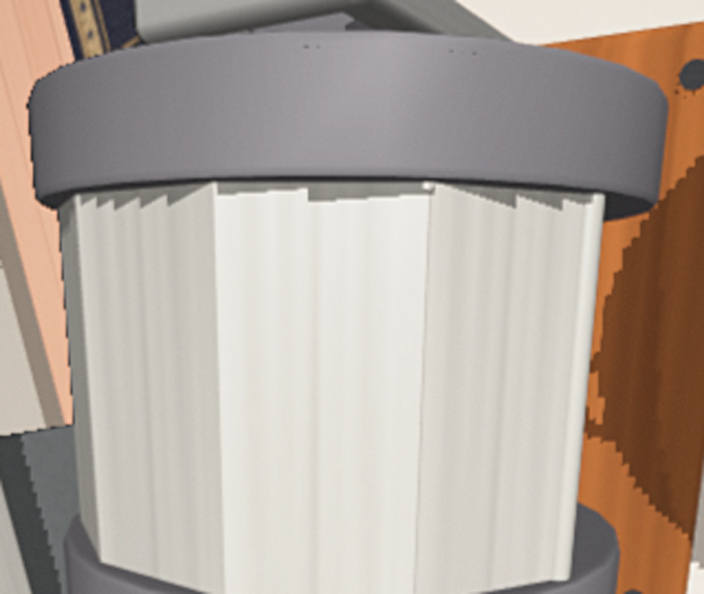

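```bash
python3 -c "
from h import *
f=load('w7')
print([edgeang(f,170+u/2.2,v/2.2) for u,v in [(218,400),(424,400),(578,400),(590,400)]])"
```

```text
[(np.float64(10.093841024763325), np.float64(0.00023015644814656106)), (np.float64(41.56537044308401), np.float64(0.0010243044103068312)), (np.float64(70.39494875920191), np.float64(-0.0005855697825015867)), (np.float64(73.7955348877392), np.float64(-0.0009096193251358587))]
```

>>> move_arm([
  {"tx":0,"ty":-0.004,"tz":0.0035,"ax":-5,"ay":0,"az":0,"jaw":255},
  {"tx":0,"ty":-0.0055,"tz":0.0032,"ax":-6.5,"ay":0,"az":0,"jaw":255},
])

```text
time: 12.45
tool_pos: [0.4953, 0.0403, 0.1488]
tool_rot: [-0.138, 0.784, 0.597, -0.104]
contact_force: [3.1, -0.7, 6.3]
gripper_width: 0.001
```

```bash
python3 -c "
from h import *
rep()"
```

```text
t 12.45 local [ 15.34 -48.27 148.81] tilt [19.92  0.12 -0.25] Ftool [ 0.17  0.88 -6.98] Fw [ 3.13 -0.71  6.26] phi 17.02 r 52.41
```

>>> move_arm([
  {"tx":0,"ty":-0.0065,"tz":0.0025,"ax":-6,"ay":0,"az":0,"jaw":255},
])

```text
time: 12.55
tool_pos: [0.4899, 0.042, 0.1515]
tool_rot: [-0.093, 0.79, 0.602, -0.068]
contact_force: [-0.9, -0.6, 1.6]
gripper_width: 0.0
```

```bash
python3 -c "
from h import *
rep()"
```

```text
t 12.55 local [  9.71 -48.09 151.45] tilt [13.2   0.18 -0.25] Ftool [-0.81 -1.09 -1.35] Fw [-0.94 -0.58  1.56] phi 10.43 r 53.64
```

>>> move_arm([
  {"tx":0,"ty":-0.0065,"tz":0.0042,"ax":-6,"ay":0,"az":0,"jaw":255},
])

```text
time: 12.65
tool_pos: [0.4841, 0.0439, 0.152]
tool_rot: [-0.046, 0.794, 0.605, -0.032]
contact_force: [2.0, -1.0, 2.9]
gripper_width: -0.002
```

```bash
python3 -c "
from h import *
rep()"
```

```text
t 12.65 local [  3.6  -47.84 151.96] tilt [ 6.44  0.26 -0.25] Ftool [-0.4  1.9 -3.1] Fw [ 2.05 -0.99  2.87] phi 3.87 r 53.38
```

>>> move_arm([
  {"tx":-0.0003,"ty":-0.0065,"tz":0.0045,"ax":-6,"ay":0,"az":0,"jaw":255},
])

```text
time: 12.75
tool_pos: [0.4787, 0.0455, 0.1518]
tool_rot: [0.001, 0.796, 0.606, 0.004]
contact_force: [1.0, -1.2, 5.5]
gripper_width: 0.002
```

```bash
python3 -c "
from h import *
rep()"
```

```text
t 12.75 local [ -2.02 -47.75 151.85] tilt [-0.38  0.36 -0.26] Ftool [-0.81  1.35 -5.5 ] Fw [ 1.04 -1.16  5.51] phi -2.17 r 53.19
```

>>> move_arm([
  {"tx":-0.0003,"ty":-0.0068,"tz":0.004,"ax":-6,"ay":0,"az":0,"jaw":255},
])

```text
time: 12.85
tool_pos: [0.4734, 0.0471, 0.1516]
tool_rot: [0.048, 0.794, 0.605, 0.041]
contact_force: [0.3, -0.3, 4.1]
gripper_width: -0.002
```

```bash
python3 -c "
from h import *
rep()"
```

```text
t 12.85 local [ -7.49 -47.66 151.61] tilt [-7.2   0.47 -0.26] Ftool [-0.22  0.88 -4.05] Fw [ 0.29 -0.34  4.13] phi -8.06 r 53.44
```

>>> move_arm([
  {"tx":-0.0003,"ty":-0.007,"tz":0.0045,"ax":-6,"ay":0,"az":0,"jaw":255},
])

```text
time: 12.95
tool_pos: [0.4686, 0.0486, 0.1503]
tool_rot: [0.094, 0.79, 0.601, 0.078]
contact_force: [-0.3, -1.5, 5.6]
gripper_width: -0.002
```

```bash
python3 -c "
from h import *
rep()"
```

```text
t 12.95 local [-12.52 -47.56 150.33] tilt [-14.05   0.6   -0.25] Ftool [-1.45  1.45 -5.44] Fw [-0.32 -1.48  5.61] phi -13.63 r 53.12
```

>>> move_arm([
  {"tx":0,"ty":-0.007,"tz":0.004,"ax":-6,"ay":-0.3,"az":0,"jaw":255},
  {"tx":0,"ty":-0.007,"tz":0.0037,"ax":-6,"ay":-0.3,"az":0,"jaw":255},
])

```text
time: 13.15
tool_pos: [0.4606, 0.051, 0.1473]
tool_rot: [0.19, 0.773, 0.587, 0.146]
contact_force: [-3.4, -5.0, 7.1]
gripper_width: 0.002
```

```bash
python3 -c "
from h import *
rep()"
```

```text
t 13.15 local [-20.93 -47.39 147.34] tilt [-27.73   0.19  -0.12] Ftool [-5.72  1.63 -7.18] Fw [-3.36 -5.02  7.1 ] phi -23.28 r 52.95
```

>>> move_arm([
  {"tx":-0.001,"ty":-0.0075,"tz":0.0028,"ax":-6,"ay":0,"az":0,"jaw":255},
])

```text
time: 13.25
tool_pos: [0.4565, 0.0521, 0.1456]
tool_rot: [0.235, 0.76, 0.578, 0.182]
contact_force: [-1.0, 1.6, 4.2]
gripper_width: 0.003
```

```bash
python3 -c "
from h import *
rep()"
```

```text
t 13.25 local [-25.14 -47.45 145.58] tilt [-34.56   0.42  -0.12] Ftool [ 1.3   1.24 -4.29] Fw [-1.02  1.61  4.25] phi -28.2 r 53.2
```

Lift and return, then look.

>>> move_arm([
  {"tx":0,"ty":0,"tz":-0.01,"ax":2,"ay":0,"az":0,"jaw":255},
  {"tx":0,"ty":0.006,"tz":-0.006,"ax":6,"ay":0,"az":0,"jaw":255},
  {"tx":0,"ty":0.0095,"tz":0.0006,"ax":8.5,"ay":0,"az":0,"jaw":255},
  {"tx":-0.0005,"ty":0.0095,"tz":0.0006,"ax":8.5,"ay":0,"az":0,"jaw":255},
  {"tx":-0.0005,"ty":0.0095,"tz":0.0006,"ax":8.5,"ay":0,"az":0,"jaw":255},
  {"tx":0,"ty":0.0095,"tz":0.0006,"ax":8.5,"ay":0,"az":0,"jaw":255},
  {"tx":0,"ty":0.0095,"tz":0.0006,"ax":8.5,"ay":0,"az":0,"jaw":255},
  {"tx":0,"ty":0.0095,"tz":0.0006,"ax":8.5,"ay":0,"az":0,"jaw":255},
  {"tx":0,"ty":0.0095,"tz":0.0006,"ax":8.5,"ay":0,"az":0,"jaw":255},
  {"tx":0,"ty":0.004,"tz":0.004,"ax":1,"ay":0,"az":0,"jaw":255},
  {"tx":0,"ty":0.002,"tz":0.004,"ax":0,"ay":0,"az":0,"jaw":255},
])

```text
time: 14.35
tool_pos: [0.5067, 0.0409, 0.1543]
tool_rot: [-0.236, 0.756, 0.586, -0.173]
contact_force: [0.6, -0.6, 0.6]
gripper_width: 0.003
```

```bash
python3 -c "
from h import *
snap('wrist','w8')
rep()
crop('w8',170,0,490,270,2.2,'w8c')"
```

```text
t 14.4 local [ 25.14 -44.77 153.61] tilt [34.06  0.49 -1.24] Ftool [-0.8  -0.43  0.6 ] Fw [-0.87 -0.6  -0.26] phi 24.6 r 60.39
```

View pics/w8c.png

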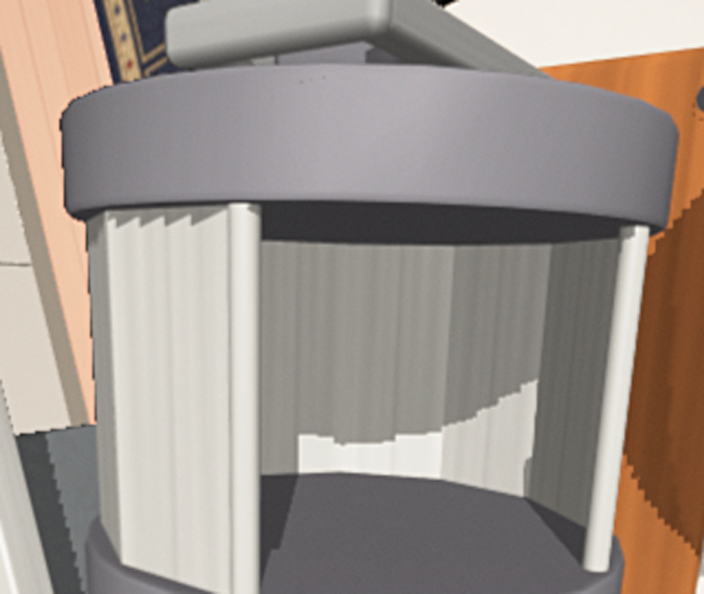

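```bash
python3 -c "
from h import *
f=load('w8')
for zA in (.0987,.104,.094):
  for r in(.068,.0702):
    print(zA,r,[round(float(edgeang(f,170+u/2.2,v/2.2,r,zA)[0]),1) for u,v in [(246,400),(618,400)]])"
```

```text
0.0987 0.068 [11.3, 85.9]
0.0987 0.0702 [12.2, 81.2]
0.104 0.068 [14.5, 89.8]
0.104 0.0702 [15.3, 84.2]
0.094 0.068 [8.4, 83.0]
0.094 0.0702 [9.4, 78.9]
```

>>> move_arm([
  {"tx":-0.003,"ty":0.0005,"tz":0.004,"ax":-1,"ay":0,"az":1,"jaw":255},
  {"tx":-0.001,"ty":-0.001,"tz":0.0025,"ax":-2,"ay":0,"az":0,"jaw":255},
])

```text
time: 14.6
tool_pos: [0.4992, 0.0389, 0.1503]
tool_rot: [-0.211, 0.768, 0.584, -0.158]
contact_force: [1.2, 0.5, 0.3]
gripper_width: -0.0
```

```bash
python3 -c "
from h import *
rep()"
```

```text
t 14.6 local [ 19.53 -48.64 150.26] tilt [30.56  0.17 -0.23] Ftool [ 0.86  0.74 -0.82] Fw [1.25 0.54 0.33] phi 20.74 r 55.13
```

>>> move_arm([
  {"tx":0,"ty":-0.003,"tz":0.0035,"ax":-6,"ay":0,"az":0,"jaw":255},
])

```text
time: 14.7
tool_pos: [0.4953, 0.0396, 0.1494]
tool_rot: [-0.167, 0.778, 0.592, -0.125]
contact_force: [1.4, -0.9, 2.1]
gripper_width: 0.001
```

```bash
python3 -c "
from h import *
rep()"
```

```text
t 14.7 local [ 15.57 -48.98 149.45] tilt [24.1   0.17 -0.17] Ftool [-0.5   0.63 -2.62] Fw [ 1.45 -0.93  2.14] phi 17.06 r 53.08
```

>>> move_arm([
  {"tx":0,"ty":-0.0055,"tz":0.0038,"ax":-6,"ay":0,"az":0,"jaw":255},
])

```text
time: 14.8
tool_pos: [0.49, 0.0411, 0.1508]
tool_rot: [-0.121, 0.787, 0.598, -0.09]
contact_force: [2.9, -0.0, 5.3]
gripper_width: -0.001
```

```bash
python3 -c "
from h import *
rep()"
```

```text
t 14.8 local [ 10.1  -48.98 150.83] tilt [17.36  0.22 -0.13] Ftool [ 0.79  1.06 -5.9 ] Fw [ 2.87 -0.01  5.32] phi 10.97 r 53.1
```

>>> move_arm([
  {"tx":0,"ty":-0.0057,"tz":0.0037,"ax":-6,"ay":0,"az":0,"jaw":255},
])

```text
time: 14.9
tool_pos: [0.4847, 0.0427, 0.1522]
tool_rot: [-0.075, 0.793, 0.602, -0.054]
contact_force: [0.6, 0.5, 1.4]
gripper_width: 0.002
```

```bash
python3 -c "
from h import *
rep()"
```

```text
t 14.9 local [  4.53 -48.82 152.22] tilt [10.55  0.29 -0.1 ] Ftool [ 0.68  0.22 -1.43] Fw [0.64 0.52 1.37] phi 4.84 r 53.71
```

>>> move_arm([
  {"tx":0,"ty":-0.0057,"tz":0.0047,"ax":-5,"ay":0,"az":0,"jaw":255},
])

```text
time: 15.0
tool_pos: [0.4792, 0.0445, 0.1522]
tool_rot: [-0.035, 0.796, 0.604, -0.022]
contact_force: [1.0, -0.1, 3.5]
gripper_width: 0.001
```

```bash
python3 -c "
from h import *
rep()"
```

```text
t 15.0 local [ -1.25 -48.61 152.25] tilt [ 4.72  0.38 -0.09] Ftool [ 0.18  0.74 -3.62] Fw [ 1.04 -0.13  3.55] phi -1.34 r 53.56
```

>>> move_arm([
  {"tx":0,"ty":-0.0065,"tz":0.0043,"ax":-6,"ay":0,"az":0,"jaw":255},
])

```text
time: 15.1
tool_pos: [0.4736, 0.0463, 0.1521]
tool_rot: [0.012, 0.796, 0.604, 0.014]
contact_force: [0.7, 0.2, 2.4]
gripper_width: 0.005
```

```bash
python3 -c "
from h import *
rep()"
```

```text
t 15.1 local [ -7.1  -48.38 152.14] tilt [-2.11  0.48 -0.06] Ftool [ 0.38  0.7  -2.38] Fw [0.69 0.18 2.4 ] phi -7.57 r 53.91
```

>>> move_arm([
  {"tx":0,"ty":-0.006,"tz":0.0052,"ax":-7.5,"ay":0,"az":0,"jaw":255},
])

```text
time: 15.2
tool_pos: [0.4695, 0.0478, 0.1508]
tool_rot: [0.07, 0.794, 0.602, 0.06]
contact_force: [1.0, -1.3, 3.4]
gripper_width: -0.0
```

```bash
python3 -c "
from h import *
rep()"
```

```text
t 15.2 local [-11.44 -48.08 150.84] tilt [-10.53   0.62   0.  ] Ftool [-0.96  1.94 -3.13] Fw [ 1.02 -1.32  3.42] phi -12.38 r 53.38
```

>>> move_arm([
  {"tx":0,"ty":-0.007,"tz":0.0043,"ax":-6,"ay":0,"az":0,"jaw":255},
  {"tx":0,"ty":-0.0055,"tz":0.0035,"ax":-5,"ay":0,"az":0,"jaw":255},
])

```text
time: 15.4
tool_pos: [0.4608, 0.0506, 0.1479]
tool_rot: [0.156, 0.781, 0.591, 0.128]
contact_force: [-1.6, -1.1, 3.0]
gripper_width: -0.002
```

```bash
python3 -c "
from h import *
rep()"
```

```text
t 15.4 local [-20.56 -47.7  147.87] tilt [-23.26   0.85   0.06] Ftool [-1.47  0.06 -3.23] Fw [-1.58 -1.13  2.97] phi -22.7 r 53.3
```

>>> move_arm([
  {"tx":0,"ty":0.001,"tz":-0.01,"ax":1,"ay":0,"az":0,"jaw":255},
  {"tx":0,"ty":0.008,"tz":-0.006,"ax":6,"ay":0,"az":0,"jaw":255},
  {"tx":0,"ty":0.0095,"tz":-0.002,"ax":8,"ay":0,"az":0,"jaw":255},
  {"tx":0,"ty":0.0095,"tz":-0.002,"ax":8,"ay":0,"az":0,"jaw":255},
  {"tx":0,"ty":0,"tz":0,"ax":0,"ay":0,"az":0,"jaw":255},
])

```text
time: 15.9
tool_pos: [0.4699, 0.0484, 0.1761]
tool_rot: [-0.0, 0.794, 0.607, 0.012]
contact_force: [0.1, 0.0, -1.1]
gripper_width: -0.004
```

```bash
python3 -c "
from h import *
snap('wrist','w9')
rep()
crop('w9',170,0,490,270,2.2,'w9c')"
```

```text
t 15.95 local [-12.52 -47.21 176.6 ] tilt [-0.92  1.15 -0.51] Ftool [ 0.09  0.12 -0.01] Fw [0.14 0.05 0.01] phi -9.13 r 78.9
```

View pics/w9c.png

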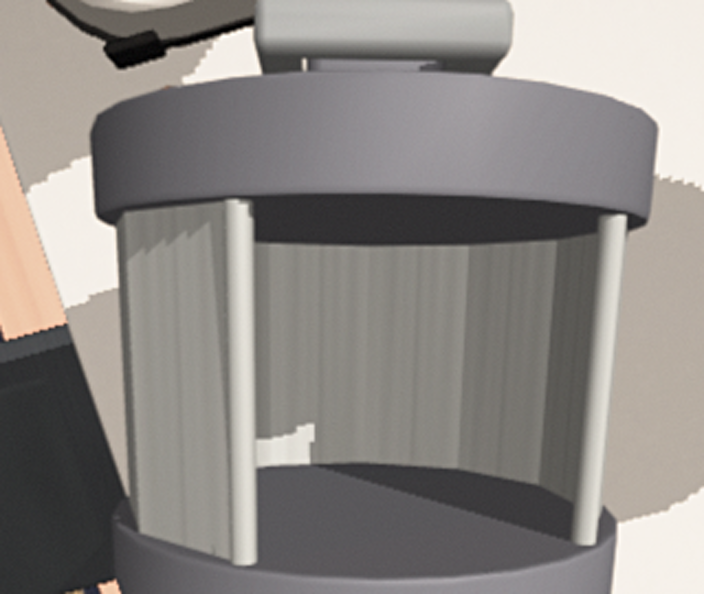

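```bash
python3 -c "
from h import *
f=load('w9')
for zA in (.0987,.104,.094):
  for r in(.068,.0702):
    print(zA,r,[round(float(edgeang(f,170+u/2.2,v/2.2,r,zA)[0]),1) for u,v in [(241,380),(601,380)]])
print(proj(f,S(0,-.06,.1707)),proj(f,S(-.072,-.049,.0987)),proj(f,S(.072,-.049,.0987)))"
```

```text
0.0987 0.068 [-27.1, 52.2]
0.0987 0.0702 [-26.0, 47.6]
0.104 0.068 [-26.6, 48.3]
0.104 0.0702 [-25.5, 44.4]
0.094 0.068 [-27.5, 56.5]
0.094 0.0702 [-26.4, 50.8]
[343.11620639 302.88275291] [227.39595087 241.80525207] [443.20289924 242.79479558]
```

>>> move_arm([
  {"tx":-0.001,"ty":0.01,"tz":0.0005,"ax":4,"ay":-0.5,"az":0.5,"jaw":255},
  {"tx":0,"ty":0.01,"tz":0.004,"ax":4,"ay":-0.5,"az":0,"jaw":255},
  {"tx":0,"ty":0.001,"tz":0.005,"ax":0,"ay":0,"az":0,"jaw":255},
  {"tx":0,"ty":0,"tz":0.005,"ax":0,"ay":0,"az":0,"jaw":255},
])

```text
time: 16.35
tool_pos: [0.4832, 0.0444, 0.1659]
tool_rot: [-0.045, 0.795, 0.604, -0.032]
contact_force: [0.2, 0.2, 0.8]
gripper_width: 0.0
```

```bash
python3 -c "
from h import *
rep()"
```

```text
t 16.35 local [  2.62 -47.68 165.87] tilt [ 6.28  0.21 -0.16] Ftool [ 0.22  0.07 -0.82] Fw [0.22 0.16 0.81] phi 2.23 r 67.22
```

>>> move_arm([
  {"tx":-0.0005,"ty":0.004,"tz":0.005,"ax":1,"ay":0,"az":0,"jaw":255},
  {"tx":0,"ty":0.002,"tz":0.003,"ax":0.5,"ay":0,"az":0,"jaw":255},
])

```text
time: 16.55
tool_pos: [0.4855, 0.0434, 0.1576]
tool_rot: [-0.054, 0.794, 0.604, -0.038]
contact_force: [-0.1, 0.3, 0.1]
gripper_width: -0.0
```

```bash
python3 -c "
from h import *
rep()"
```

```text
t 16.55 local [  5.11 -47.92 157.62] tilt [ 7.59  0.24 -0.24] Ftool [ 0.29 -0.17 -0.06] Fw [-0.08  0.32  0.08] phi 4.96 r 59.14
```

>>> move_arm([
  {"tx":0,"ty":0,"tz":0.0025,"ax":0,"ay":0,"az":0,"jaw":255},
  {"tx":0,"ty":0,"tz":0.0018,"ax":0,"ay":0,"az":0,"jaw":255},
])

```text
time: 16.75
tool_pos: [0.4842, 0.0438, 0.1531]
tool_rot: [-0.054, 0.794, 0.605, -0.038]
contact_force: [1.2, 0.0, -0.7]
gripper_width: 0.002
```

```bash
python3 -c "
from h import *
rep()"
```

```text
t 16.75 local [  3.79 -47.92 153.08] tilt [ 7.55  0.24 -0.25] Ftool [0.36 1.23 0.54] Fw [ 1.2   0.04 -0.7 ] phi 3.99 r 54.51
```

Now a slow short stroke.

>>> move_arm([
  {"tx":0,"ty":-0.0015,"tz":0.0018,"ax":-2,"ay":0,"az":0,"jaw":255},
])

```text
time: 16.85
tool_pos: [0.4835, 0.0438, 0.1517]
tool_rot: [-0.039, 0.795, 0.605, -0.027]
contact_force: [1.1, -1.8, 5.5]
gripper_width: -0.001
```

```bash
python3 -c "
from h import *
rep()"
```

```text
t 16.85 local [  3.08 -48.09 151.71] tilt [ 5.41  0.23 -0.22] Ftool [-1.42  1.05 -5.65] Fw [ 1.13 -1.82  5.52] phi 3.33 r 53.1
```

>>> move_arm([
  {"tx":0,"ty":-0.0035,"tz":0.0018,"ax":-3.5,"ay":0,"az":0,"jaw":255},
])

```text
time: 16.95
tool_pos: [0.4819, 0.0443, 0.1516]
tool_rot: [-0.012, 0.796, 0.605, -0.007]
contact_force: [0.9, -0.4, 5.4]
gripper_width: 0.004
```

```bash
python3 -c "
from h import *
rep()"
```

```text
t 16.95 local [  1.45 -48.1  151.61] tilt [ 1.58  0.26 -0.18] Ftool [-0.13  0.78 -5.42] Fw [ 0.86 -0.4   5.39] phi 1.57 r 52.93
```

>>> move_arm([
  {"tx":0,"ty":-0.004,"tz":0.0018,"ax":-3.5,"ay":0,"az":0,"jaw":255},
  {"tx":0,"ty":-0.0035,"tz":0.0018,"ax":-3.5,"ay":0,"az":0,"jaw":255},
])

```text
time: 17.15
tool_pos: [0.4782, 0.0454, 0.152]
tool_rot: [0.042, 0.795, 0.604, 0.035]
contact_force: [-0.3, -0.5, 4.2]
gripper_width: 0.003
```

```bash
python3 -c "
from h import *
rep()"
```

```text
t 17.15 local [ -2.46 -47.99 152.  ] tilt [-6.25  0.31 -0.14] Ftool [-0.54  0.33 -4.18] Fw [-0.27 -0.5   4.18] phi -2.64 r 53.36
```

>>> move_arm([
  {"tx":0,"ty":-0.0035,"tz":0.0015,"ax":-2,"ay":0,"az":0,"jaw":255},
])

```text
time: 17.25
tool_pos: [0.476, 0.0461, 0.152]
tool_rot: [0.058, 0.794, 0.603, 0.048]
contact_force: [0.8, -1.7, 3.6]
gripper_width: 0.002
```

```bash
python3 -c "
from h import *
rep()"
```

```text
t 17.25 local [ -4.79 -47.95 151.97] tilt [-8.62  0.33 -0.14] Ftool [-1.42  1.76 -3.43] Fw [ 0.8  -1.71  3.64] phi -5.13 r 53.48
```

>>> move_arm([
  {"tx":0,"ty":0,"tz":-0.01,"ax":0,"ay":0,"az":0,"jaw":255},
  {"tx":0,"ty":0.003,"tz":-0.015,"ax":4,"ay":0,"az":0,"jaw":255},
  {"tx":0,"ty":0.003,"tz":-0.015,"ax":4.5,"ay":0,"az":0,"jaw":255},
  {"tx":0,"ty":0,"tz":-0.01,"ax":0,"ay":0,"az":0,"jaw":255},
  {"tx":0,"ty":0,"tz":0,"ax":0,"ay":0,"az":0,"jaw":255},
])

```text
time: 17.75
tool_pos: [0.4753, 0.0464, 0.206]
tool_rot: [-0.003, 0.796, 0.606, 0.001]
contact_force: [0.1, 0.2, 0.1]
gripper_width: -0.002
```

```bash
python3 -c "
from h import *
snap('wrist','w10'); snap('scene','s10')
rep()
crop('w10',170,0,490,270,2.2,'w10c')"
```

```text
t 17.85 local [ -6.76 -48.05 204.11] tilt [ 0.34  0.33 -0.26] Ftool [-0.35 -0.93  0.12] Fw [-0.99 -0.09 -0.12] phi -3.67 r 105.63
```

View pics/w10c.png

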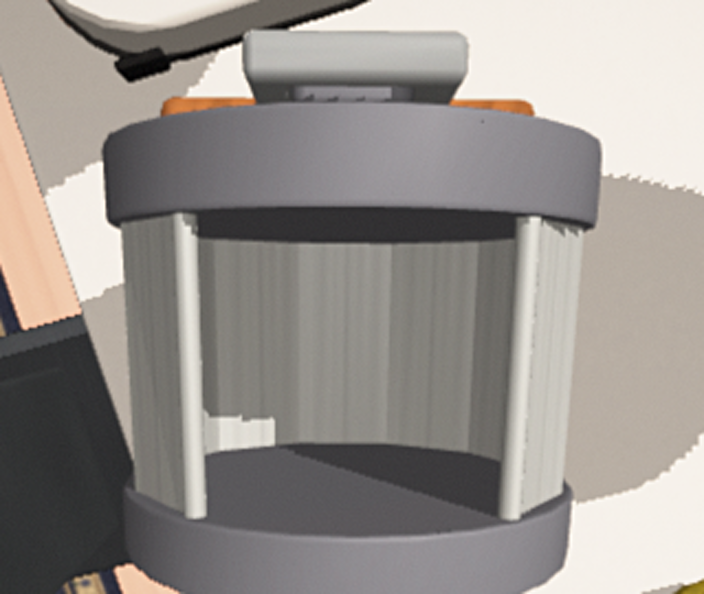

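View pics/s10.png

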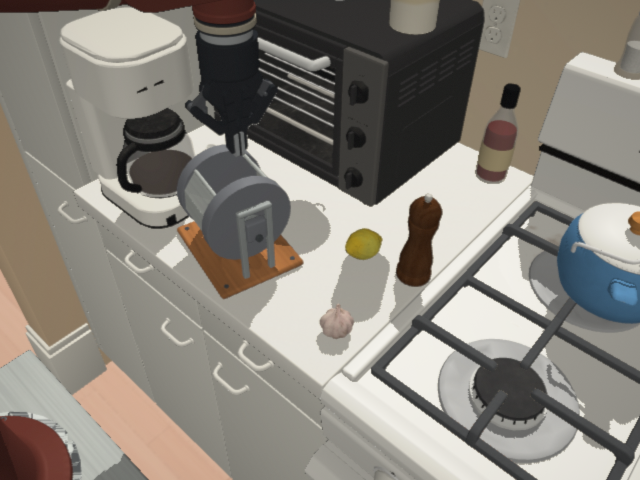

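```bash
python3 -c "
from h import *
f=load('w10')
for zA in (.0987,.104):
  for r in(.067,.069):
    print(zA,r,[[round(float(a),3) for a in edgeang(f,170+u/2.2,v/2.2,r,zA)] for u,v in [(188,350),(522,350),(182,230),(196,500),(529,230),(510,500)]])
g=lambda p:(proj(f,p)-[170,0])*2.2
for y in(-.038,.038,-.06): print(y,g(S(-.0725,y,.0987)),g(S(.0725,y,.0987)))
print('frame',g(S(-.028,.082,.146)),g(S(.028,.082,.146)))
for zA in(.0987,):
  for th in (-3,0,3):
    for s in(-39,39):
      a=np.radians(th+s); print(th,s,[g(S(.0675*np.sin(a),y,zA+.0675*np.cos(a))).round(0) for y in(-.038,.038)])
"
```

```text
0.0987 0.067 [[-40.219, 0.005], [40.911, 0.005], [-40.618, 0.035], [-39.506, -0.035], [40.659, 0.035], [40.022, -0.035]]
0.0987 0.069 [[-38.279, 0.005], [38.729, 0.006], [-38.647, 0.034], [-37.622, -0.034], [38.5, 0.035], [37.918, -0.034]]
0.104 0.067 [[-39.037, 0.005], [39.296, 0.006], [-39.416, 0.034], [-38.36, -0.034], [39.06, 0.035], [38.463, -0.033]]
0.104 0.069 [[-37.174, 0.006], [37.232, 0.006], [-37.523, 0.034], [-36.548, -0.033], [37.016, 0.034], [36.468, -0.032]]
-0.038 [131.69689994 470.91227381] [566.30540923 473.2631272 ]
0.038 [117.30739013 230.31048021] [585.87852749 232.45573661]
-0.06 [135.48129936 534.18984903] [561.15849774 536.58539949]
frame [241.06622537  23.57811763] [473.79332457  24.47703377]
-3 -39 [array([188., 509.]), array([176., 216.])]
-3 39 [array([499., 515.]), array([517., 216.])]
0 -39 [array([196., 511.]), array([185., 215.])]
0 39 [array([508., 513.]), array([527., 217.])]
3 -39 [array([206., 513.]), array([195., 215.])]
3 39 [array([516., 511.]), array([535., 218.])]
```

```bash
python3 -c "
from h import *
t=load('top0');s=load('scene0');w=load('w1')
print('top',onz(t,386.7,285,.025),'scene',onz(s,336.7,323.3,.025))
print(onz(w,366,315,.025))
plan([.472,-.149,.13],Rdown,6)"
```

```text
top [ 0.46830872 -0.14945215  0.025     ] scene [ 0.46609369 -0.15450369  0.025     ]
[ 0.47743009 -0.15065661  0.025     ]
dist/row 0.03485171582424354 deg/row 0.09076752281018156
[np.float64(-0.0316), np.float64(0.0084), np.float64(0.0121), np.float64(-0.06), np.float64(-0.06), np.float64(0.04)]
[np.float64(-0.0316), np.float64(0.0084), np.float64(0.0122), np.float64(-0.06), np.float64(-0.06), np.float64(0.04)]
[np.float64(-0.0315), np.float64(0.0084), np.float64(0.0122), np.float64(-0.06), np.float64(-0.06), np.float64(0.04)]
[np.float64(-0.0315), np.float64(0.0084), np.float64(0.0122), np.float64(-0.06), np.float64(-0.06), np.float64(0.04)]
[np.float64(-0.0315), np.float64(0.0085), np.float64(0.0123), np.float64(-0.06), np.float64(-0.06), np.float64(0.04)]
[np.float64(-0.0315), np.float64(0.0085), np.float64(0.0123), np.float64(-0.06), np.float64(-0.06), np.float64(0.04)]
```

>>> move_arm([
  {"tx":-0.02,"ty":0.005,"tz":-0.005,"ax":0,"ay":0,"az":0,"jaw":0},
  {"tx":-0.034,"ty":0.009,"tz":0,"ax":0,"ay":0,"az":0,"jaw":0},
  {"tx":-0.034,"ty":0.009,"tz":0,"ax":0,"ay":0,"az":0,"jaw":0},
  {"tx":-0.034,"ty":0.009,"tz":0.02,"ax":0,"ay":0,"az":0,"jaw":0},
  {"tx":-0.033,"ty":0.009,"tz":0.03,"ax":0,"ay":0,"az":0,"jaw":0},
  {"tx":-0.032,"ty":0.009,"tz":0.03,"ax":0,"ay":0,"az":0,"jaw":0},
  {"tx":0,"ty":0,"tz":0,"ax":0,"ay":0,"az":0,"jaw":0},
  {"tx":0,"ty":0,"tz":0,"ax":0,"ay":0,"az":0,"jaw":0},
])

```text
time: 18.65
tool_pos: [0.4666, -0.1492, 0.119]
tool_rot: [-0.006, 0.794, 0.608, -0.0]
contact_force: [0.1, -0.6, 0.4]
gripper_width: 1.003
```

```bash
python3 -c "
from h import *
snap('wrist','w11');snap('scene','s11'); snap('top','t11')
rep(); print(manip.state()['tool_pos'])
crop('s11',260,180,460,350,3.5,'s11c')
"
```

```text
t 18.8 local [  39.88 -237.63  120.45] tilt [ 0.39  0.35 -0.7 ] Ftool [ 0.46  0.72 -0.52] Fw [0.81 0.25 0.52] phi 61.39 r 45.43
[ 0.46772071 -0.14859932  0.12045116]
```

View pics/w11.png

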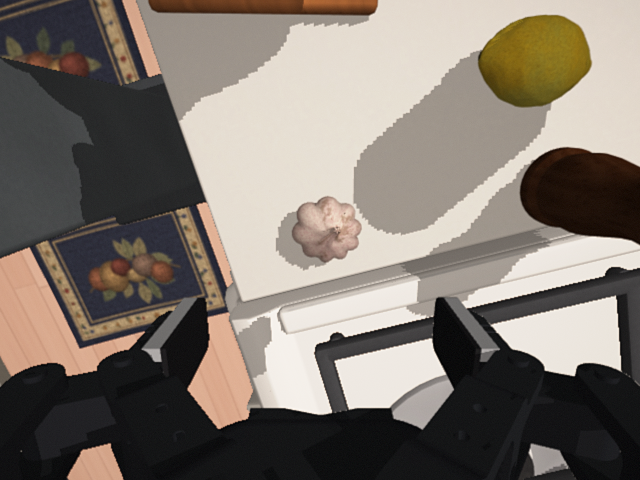

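View pics/s11c.png

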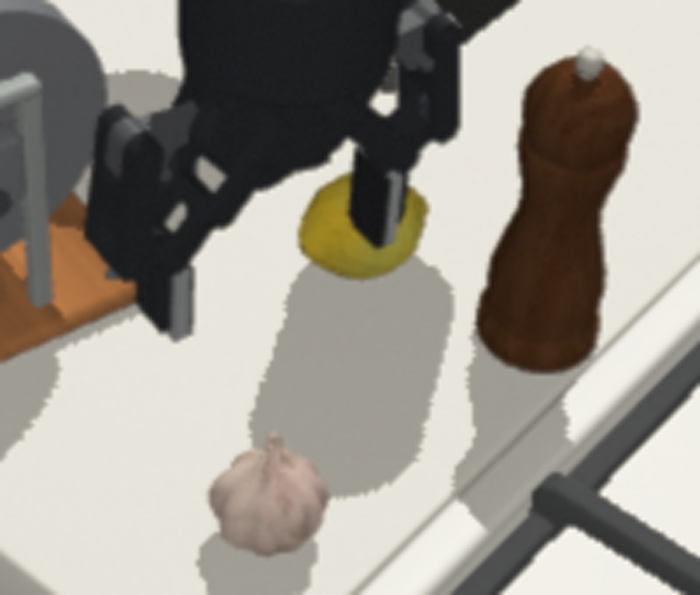

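```bash
python3 -c "
from h import *
from scipy.optimize import least_squares
w=load('w11');s=load('s11');t=load('t11')
print('garlic wrist',[onz(w,326,229,z) for z in(.025,.035)])
tp=np.array(manip.state()['tool_pos']);R=Rtool().as_matrix()
def res(p):
    d,b=p; 
    P=lambda a,y:tp+R@np.array([a,y,-d])
    return np.concatenate([proj(s,P(-.011,-b))-[311.4,275.7],proj(s,P(-.011,b))-[370.9,249.4]])
r=least_squares(res,[.02,.045]);print(r.x,r.fun)
d,b=r.x
for dd in(0,.013,.02,d):
  P=lambda a,y:tp+R@np.array([a,y,-dd])
  print(dd,proj(w,P(.011,-.045)),proj(w,P(-.011,-.045)))
crop('w11',120,260,520,420,2,'w11c')
"
```

```text
garlic wrist [array([ 0.4702311 , -0.14779928,  0.025     ]), array([ 0.47082706, -0.145361  ,  0.035     ])]
[0.03617412 0.0469698 ] [ 0.59157888  0.49698992  0.18628998 -0.4689146 ]
0 [223.4551748  259.76898809] [226.78221545 303.94778267]
0.013 [215.78301613 269.85038313] [219.63643392 317.00362783]
0.02 [211.13216283 275.96171261] [215.32276458 324.88500494]
0.03617412057994662 [198.64215594 292.37387234] [203.80530183 345.92821897]
```

View pics/w11c.png

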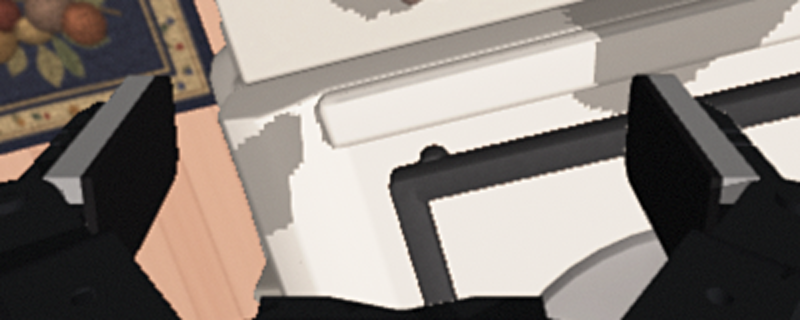

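```bash
python3 -c "
from h import *
t=load('top0')
for p in [(415,305),(420,260),(405,240),(432,290)]: print(p,onz(t,*p,.0),onz(t,*p,.04))
plan([.4695,-.149,-.012],Rdown,1)
"
```

```text
(415, 305) [ 0.42123211 -0.20149669  0.        ] [ 0.41595025 -0.19222917  0.04      ]
(420, 260) [ 0.5126168  -0.23618431  0.        ] [ 0.50328156 -0.22537822  0.04      ]
(405, 240) [ 0.56226061 -0.21578852  0.        ] [ 0.55072342 -0.20588709  0.04      ]
(432, 290) [ 0.44504485 -0.24416173  0.        ] [ 0.43870677 -0.2330018   0.04      ]
dist/row 0.132463714480322 deg/row 0.8734389771283605
[np.float64(-0.0007), np.float64(0.0027), np.float64(0.1324), np.float64(-0.39), np.float64(-0.35), np.float64(0.7)]
```

>>> move_arm([
  {"tx":0,"ty":0.001,"tz":0.02,"ax":-0.2,"ay":-0.2,"az":0.4,"jaw":0},
  {"tx":0,"ty":0.001,"tz":0.02,"ax":-0.2,"ay":-0.2,"az":0.3,"jaw":0},
  {"tx":0,"ty":0,"tz":0.02,"ax":0,"ay":0,"az":0,"jaw":0},
  {"tx":0,"ty":0,"tz":0.018,"ax":0,"ay":0,"az":0,"jaw":0},
  {"tx":0,"ty":0,"tz":0.012,"ax":0,"ay":0,"az":0,"jaw":0},
  {"tx":0,"ty":0,"tz":0.006,"ax":0,"ay":0,"az":0,"jaw":0},
  {"tx":0,"ty":0,"tz":0.002,"ax":0,"ay":0,"az":0,"jaw":0},
])

```text
time: 19.5
tool_pos: [0.4787, -0.1458, 0.0297]
tool_rot: [0.01, 0.794, 0.608, 0.005]
contact_force: [-0.3, -0.4, -0.3]
gripper_width: 1.001
```

```bash
python3 -c "
from h import *
snap('wrist','w12');snap('scene','s12')
rep(); print(manip.state()['tool_pos'])
crop('s12',260,180,460,350,3.5,'s12c')
"
```

```text
t 19.6 local [  49.92 -232.26   30.14] tilt [-1.24 -0.23 -0.6 ] Ftool [0.13 0.53 0.81] Fw [ 0.56 -0.02 -0.8 ] phi 143.94 r 84.8
[ 0.47883205 -0.14614608  0.0301422 ]
```

View pics/w12.png

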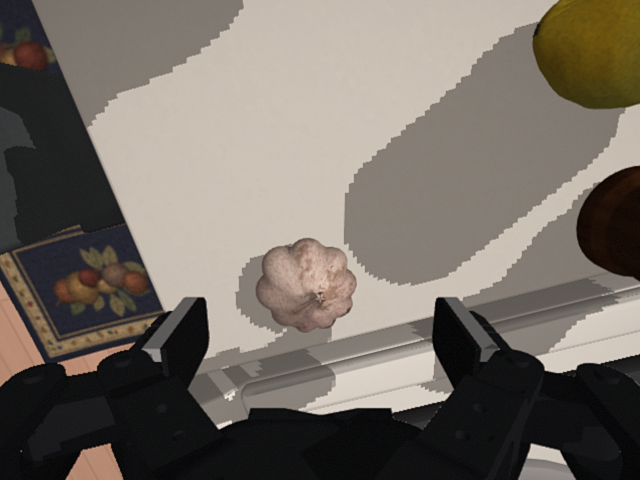

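View pics/s12c.png

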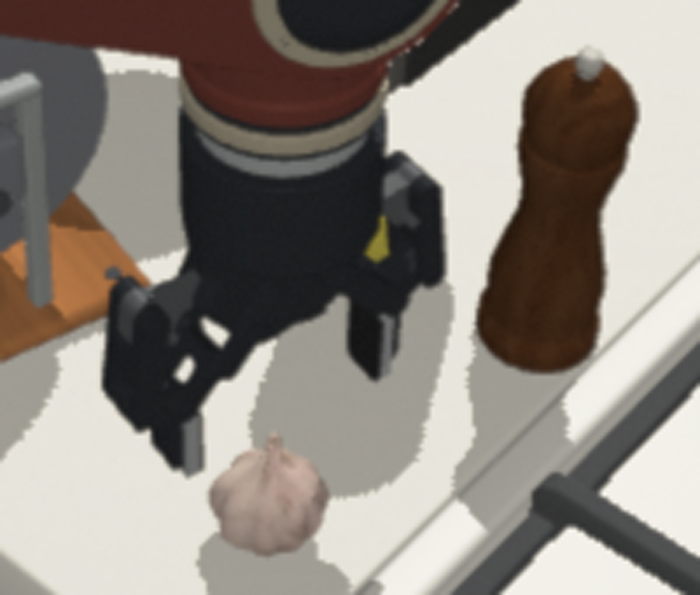

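```bash
python3 -c "
from h import *
w=load('w12')
print('garlic wrist',[onz(w,307,285,z) for z in(.02,.025,.03)])
plan([.4695,-.149,-.012],Rdown,4)
"
```

```text
garlic wrist [array([ 0.47105895, -0.14915138,  0.02      ]), array([ 0.47169659, -0.14711042,  0.025     ]), array([ 0.47233422, -0.14506947,  0.03      ])]
dist/row 0.010814333993537777 deg/row 0.34923192081673393
[np.float64(-0.0013), np.float64(-0.0023), np.float64(0.0105), np.float64(0.31), np.float64(0.06), np.float64(0.15)]
[np.float64(-0.0013), np.float64(-0.0022), np.float64(0.0105), np.float64(0.31), np.float64(0.06), np.float64(0.15)]
[np.float64(-0.0013), np.float64(-0.0022), np.float64(0.0105), np.float64(0.31), np.float64(0.06), np.float64(0.15)]
[np.float64(-0.0013), np.float64(-0.0021), np.float64(0.0105), np.float64(0.31), np.float64(0.06), np.float64(0.15)]
```

>>> move_arm([
  {"tx":-0.002,"ty":-0.005,"tz":0,"ax":0.6,"ay":0.1,"az":0.3,"jaw":0},
  {"tx":-0.001,"ty":-0.004,"tz":0.006,"ax":0.5,"ay":0,"az":0.2,"jaw":0},
  {"tx":0,"ty":-0.002,"tz":0.01,"ax":0,"ay":0,"az":0,"jaw":0},
  {"tx":0,"ty":-0.001,"tz":0.009,"ax":0,"ay":0,"az":0,"jaw":0},
])

```text
time: 20.0
tool_pos: [0.4685, -0.1476, 0.0073]
tool_rot: [0.004, 0.797, 0.604, 0.001]
contact_force: [1.4, 1.0, -0.3]
gripper_width: 1.002
```

```bash
python3 -c "
from h import *
rep(); print(manip.state()['tool_pos'])
plan([.4705,-.1485,-.012],Rdown,2)
"
```

```text
t 20.0 local [  40.39 -236.42    7.28] tilt [-0.48 -0.2  -0.04] Ftool [1.28 1.05 0.29] Fw [ 1.36  0.95 -0.29] phi 156.16 r 99.94
[ 0.46854102 -0.14757116  0.0072834 ]
dist/row 0.00970244759811871 deg/row 0.26064756793331334
[np.float64(-0.0001), np.float64(0.001), np.float64(0.0097), np.float64(0.24), np.float64(0.1), np.float64(0.02)]
[np.float64(-0.0002), np.float64(0.001), np.float64(0.0096), np.float64(0.24), np.float64(0.1), np.float64(0.02)]
```

>>> move_arm([
  {"tx":0,"ty":0.001,"tz":0.008,"ax":0.2,"ay":0,"az":0,"jaw":0},
  {"tx":0,"ty":0,"tz":0.005,"ax":0.2,"ay":0,"az":0,"jaw":0},
  {"tx":0,"ty":0,"tz":0.002,"ax":0,"ay":0,"az":0,"jaw":0},
])

```text
time: 20.3
tool_pos: [0.4678, -0.1473, -0.0113]
tool_rot: [-0.0, 0.797, 0.604, -0.002]
contact_force: [0.3, 0.3, -0.0]
gripper_width: 1.0
```

```bash
python3 -c "
from h import *
snap('wrist','w13');snap('scene','s13')
rep(); print(manip.state()['tool_pos'])
crop('s13',260,180,460,350,3.5,'s13c')
"
```

```text
t 20.4 local [  39.64 -236.29  -11.01] tilt [ 0.17 -0.16 -0.02] Ftool [-0.57 -0.05  0.16] Fw [-0.21 -0.54 -0.16] phi 160.14 r 116.65
[ 0.46784773 -0.14724485 -0.01101333]
```

View pics/w13.png

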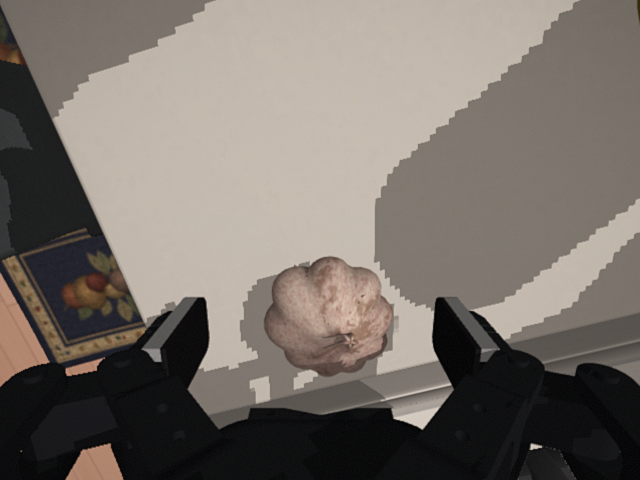

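View pics/s13c.png

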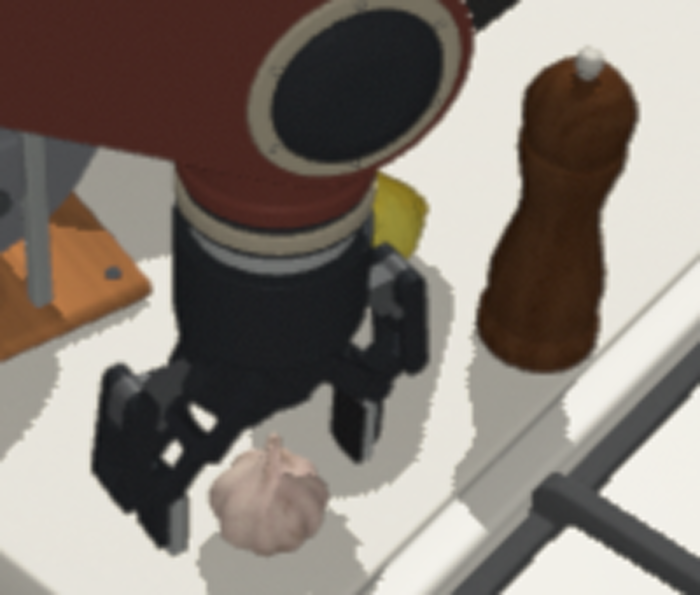

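```bash
python3 -c "
from h import *
s=load('s13')
tp=np.array(manip.state()['tool_pos']);R=Rtool().as_matrix()
for d in(.03,.036,.042):
  print(d,[((proj(s,tp+R@np.array([-.011,b,-d]))-[260,180])*3.5).round(0) for b in(-.047,.047)])
"
```

```text
0.03 [array([177., 565.]), array([363., 470.])]
0.036 [array([177., 556.]), array([364., 461.])]
0.042 [array([177., 547.]), array([365., 452.])]
```

>>> move_arm([
  {"tx":0,"ty":0.003,"tz":0.005,"ax":0,"ay":0,"az":0,"jaw":0},
  {"tx":0,"ty":0.001,"tz":0.002,"ax":0,"ay":0,"az":0,"jaw":0},
  {"tx":0,"ty":0,"tz":0,"ax":0,"ay":0,"az":0,"jaw":255},
  {"tx":0,"ty":0,"tz":0,"ax":0,"ay":0,"az":0,"jaw":255},
  {"tx":0,"ty":0,"tz":0,"ax":0,"ay":0,"az":0,"jaw":255},
  {"tx":0,"ty":0,"tz":0,"ax":0,"ay":0,"az":0,"jaw":255},
])

```text
time: 21.0
tool_pos: [0.474, -0.1493, -0.0164]
tool_rot: [0.001, 0.797, 0.604, -0.001]
contact_force: [-0.3, -0.3, 0.1]
gripper_width: 0.533
```

```bash
python3 -c "
from h import *
snap('wrist','w14');snap('scene','s14')
rep(); print(manip.state()['tool_pos'],manip.state()['gripper_width'])
crop('s14',260,180,460,350,3.5,'s14c')
"
```

```text
t 21.1 local [  45.83 -236.53  -16.72] tilt [-0.01 -0.19 -0.02] Ftool [-0.22 -0.73 -0.66] Fw [-0.76 -0.01  0.66] phi 158.35 r 124.18
[ 0.47374073 -0.149147   -0.01671762] 0.5376573904408494
```

View pics/w14.png

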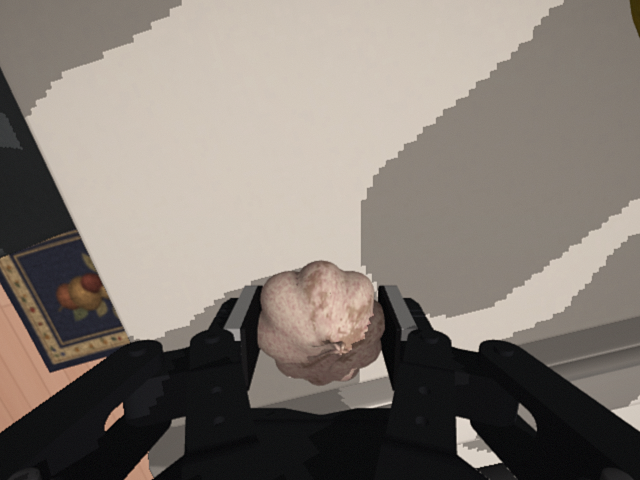

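View pics/s14c.png

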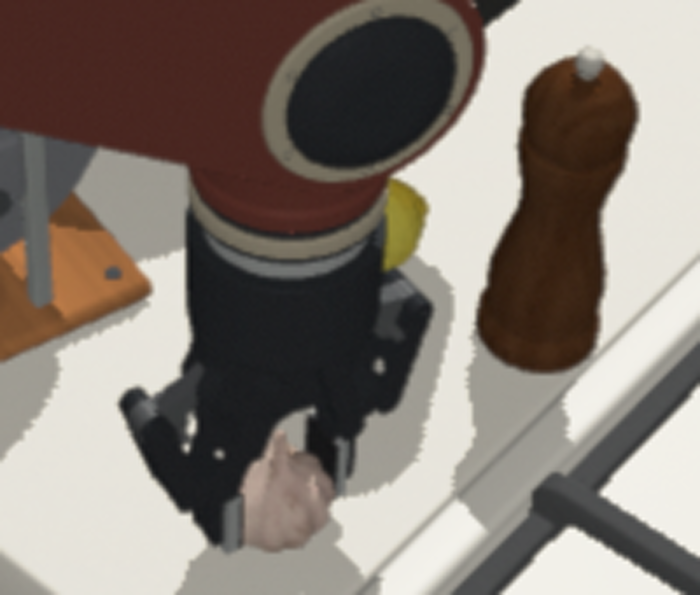

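>>> move_arm([
  {"tx":0,"ty":0,"tz":-0.02,"ax":0,"ay":0,"az":0,"jaw":255},
  {"tx":0,"ty":0,"tz":-0.035,"ax":0,"ay":0,"az":0,"jaw":255},
  {"tx":0,"ty":0,"tz":-0.035,"ax":0,"ay":0,"az":0,"jaw":255},
  {"tx":0,"ty":0,"tz":-0.035,"ax":0,"ay":0,"az":0,"jaw":255},
  {"tx":0,"ty":0,"tz":-0.035,"ax":0,"ay":0,"az":0,"jaw":255},
  {"tx":0,"ty":0,"tz":-0.035,"ax":0,"ay":0,"az":0,"jaw":255},
  {"tx":0,"ty":0,"tz":-0.03,"ax":0,"ay":0,"az":0,"jaw":255},
  {"tx":0,"ty":0,"tz":-0.01,"ax":0,"ay":0,"az":0,"jaw":255},
])

```text
time: 21.9
tool_pos: [0.4701, -0.1466, 0.2219]
tool_rot: [-0.004, 0.797, 0.604, -0.004]
contact_force: [-0.0, 0.1, 0.4]
gripper_width: 0.537
```

```bash
python3 -c "
from h import *
rep(); print(manip.state()['gripper_width'])
plan(S(0,0,.215),Rdown,10)
"
```

```text
t 21.9 local [  41.63 -235.03  221.86] tilt [ 0.6  -0.08 -0.02] Ftool [ 0.11 -0.04 -0.44] Fw [-0.01  0.12  0.44] phi 18.68 r 130.01
0.5366387067347435
dist/row 0.02387918546228263 deg/row 0.06048297548795524
[np.float64(0.0235), np.float64(-0.0041), np.float64(0.0007), np.float64(-0.06), np.float64(0.01), np.float64(0.0)]
[np.float64(0.0235), np.float64(-0.0042), np.float64(0.0007), np.float64(-0.06), np.float64(0.01), np.float64(0.0)]
[np.float64(0.0235), np.float64(-0.0042), np.float64(0.0007), np.float64(-0.06), np.float64(0.01), np.float64(0.0)]
[np.float64(0.0235), np.float64(-0.0042), np.float64(0.0007), np.float64(-0.06), np.float64(0.01), np.float64(0.0)]
[np.float64(0.0235), np.float64(-0.0042), np.float64(0.0007), np.float64(-0.06), np.float64(0.01), np.float64(0.0)]
[np.float64(0.0235), np.float64(-0.0042), np.float64(0.0007), np.float64(-0.06), np.float64(0.01), np.float64(0.0)]
[np.float64(0.0235), np.float64(-0.0042), np.float64(0.0007), np.float64(-0.06), np.float64(0.01), np.float64(0.0)]
[np.float64(0.0235), np.float64(-0.0042), np.float64(0.0007), np.float64(-0.06), np.float64(0.01), np.float64(0.0)]
[np.float64(0.0235), np.float64(-0.0042), np.float64(0.0007), np.float64(-0.06), np.float64(0.01), np.float64(0.0)]
[np.float64(0.0235), np.float64(-0.0042), np.float64(0.0007), np.float64(-0.06), np.float64(0.01), np.float64(0.0)]
```

>>> move_arm([
  {"tx":0.015,"ty":-0.004,"tz":0,"ax":0,"ay":0,"az":0,"jaw":255},
  {"tx":0.0235,"ty":-0.0042,"tz":0,"ax":0,"ay":0,"az":0,"jaw":255},
  {"tx":0.0235,"ty":-0.0042,"tz":0,"ax":0,"ay":0,"az":0,"jaw":255},
  {"tx":0.0235,"ty":-0.0042,"tz":0,"ax":0,"ay":0,"az":0,"jaw":255},
  {"tx":0.0235,"ty":-0.0042,"tz":0,"ax":0,"ay":0,"az":0,"jaw":255},
  {"tx":0.0235,"ty":-0.0042,"tz":0,"ax":0,"ay":0,"az":0,"jaw":255},
  {"tx":0.0235,"ty":-0.0042,"tz":0,"ax":0,"ay":0,"az":0,"jaw":255},
  {"tx":0.0235,"ty":-0.0042,"tz":0,"ax":0,"ay":0,"az":0,"jaw":255},
  {"tx":0.0235,"ty":-0.0042,"tz":0,"ax":0,"ay":0,"az":0,"jaw":255},
  {"tx":0.018,"ty":-0.003,"tz":0,"ax":0,"ay":0,"az":0,"jaw":255},
  {"tx":0.008,"ty":-0.001,"tz":0,"ax":0,"ay":0,"az":0,"jaw":255},
  {"tx":0,"ty":0,"tz":0,"ax":0,"ay":0,"az":0,"jaw":255},
])

```text
time: 23.1
tool_pos: [0.4779, 0.1048, 0.195]
tool_rot: [-0.018, 0.796, 0.605, -0.017]
contact_force: [-0.1, -0.2, -0.1]
gripper_width: 0.535
```

```bash
python3 -c "
from h import *
snap('wrist','w15'); snap('scene','s15')
rep(); print(manip.state()['gripper_width'])
plan(S(0,0,.17),Rdown,3)
crop('s15',140,60,340,310,2.4,'s15c')
"
```

```text
t 23.2 local [-18.24   8.03 195.43] tilt [ 2.79 -0.29 -0.04] Ftool [-0.45  0.23  0.09] Fw [ 0.1  -0.49 -0.1 ] phi -10.68 r 98.44
0.5372413176422011
dist/row 0.010770256586994553 deg/row 0.9354091526503409
[np.float64(-0.0026), np.float64(0.0065), np.float64(0.0082), np.float64(-0.93), np.float64(0.1), np.float64(0.01)]
[np.float64(-0.0027), np.float64(0.0064), np.float64(0.0083), np.float64(-0.93), np.float64(0.1), np.float64(0.01)]
[np.float64(-0.0027), np.float64(0.0062), np.float64(0.0084), np.float64(-0.93), np.float64(0.1), np.float64(0.01)]
```

View pics/w15.png

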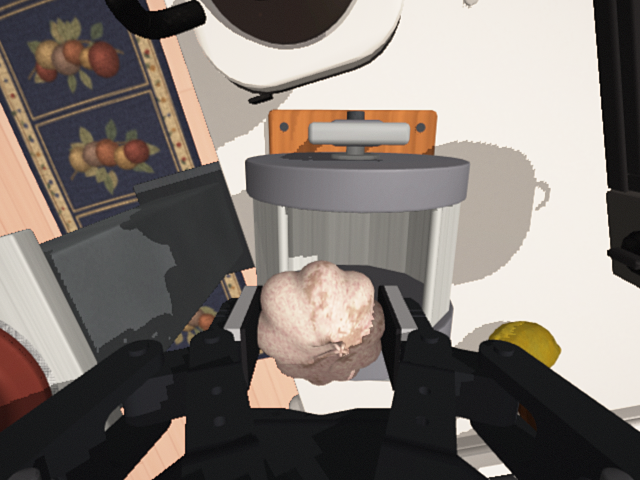

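View pics/s15c.png

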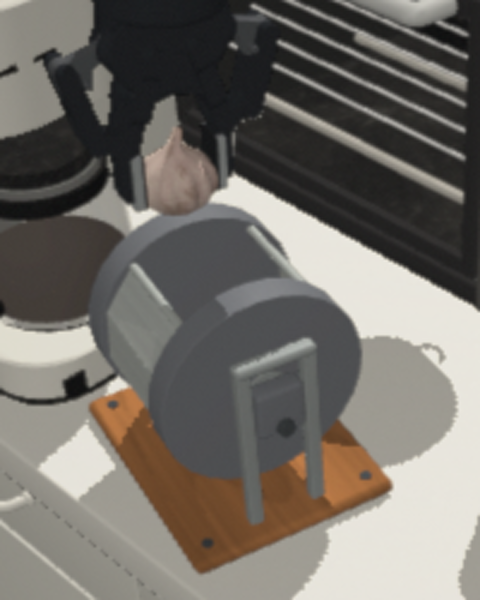

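>>> move_arm([
  {"tx":-0.005,"ty":0.009,"tz":0,"ax":-1.4,"ay":0.2,"az":0,"jaw":255},
  {"tx":-0.003,"ty":0.009,"tz":0,"ax":-1.4,"ay":0,"az":0,"jaw":255},
  {"tx":0,"ty":0.002,"tz":0,"ax":0,"ay":0,"az":0,"jaw":255},
  {"tx":0,"ty":0,"tz":0,"ax":0,"ay":0,"az":0,"jaw":255},
])

```text
time: 23.6
tool_pos: [0.4968, 0.0867, 0.1947]
tool_rot: [0.003, 0.798, 0.603, 0.001]
contact_force: [0.1, 0.4, -0.3]
gripper_width: 0.537
```

```bash
python3 -c "
from h import *
rep()
"
```

```text
t 23.6 local [  4.32  -3.25 194.65] tilt [-0.3  -0.12  0.2 ] Ftool [0.41 0.02 0.27] Fw [ 0.13  0.39 -0.27] phi 2.58 r 96.05
```

Now lower gradually with corrections.

>>> move_arm([
  {"tx":0.002,"ty":-0.003,"tz":0.008,"ax":0,"ay":0,"az":0,"jaw":255},
  {"tx":0.002,"ty":-0.002,"tz":0.01,"ax":0,"ay":0,"az":0,"jaw":255},
  {"tx":0,"ty":-0.001,"tz":0.01,"ax":0,"ay":0,"az":0,"jaw":255},
])

```text
time: 23.9
tool_pos: [0.4933, 0.0919, 0.1667]
tool_rot: [0.004, 0.798, 0.602, 0.002]
contact_force: [0.9, 0.2, -0.6]
gripper_width: 0.535
```

```bash
python3 -c "
from h import *
rep()
"
```

```text
t 23.9 local [ -0.45   0.84 166.69] tilt [-0.5  -0.04  0.29] Ftool [0.43 0.78 0.63] Fw [ 0.88  0.2  -0.62] phi -0.38 r 67.99
```

>>> move_arm([
  {"tx":-0.0005,"ty":0,"tz":0.009,"ax":0,"ay":0,"az":0,"jaw":255},
  {"tx":0,"ty":0,"tz":0.007,"ax":0,"ay":0,"az":0,"jaw":255},
  {"tx":0,"ty":0,"tz":0.003,"ax":0,"ay":0,"az":0,"jaw":255},
  {"tx":0,"ty":0,"tz":0,"ax":0,"ay":0,"az":0,"jaw":255},
])

```text
time: 24.3
tool_pos: [0.4907, 0.0917, 0.142]
tool_rot: [0.002, 0.798, 0.602, -0.0]
contact_force: [-0.3, -0.5, -0.5]
gripper_width: 0.539
```

```bash
python3 -c "
from h import *
snap('wrist','w16'); snap('scene','s16')
rep()
crop('s16',140,60,340,310,2.4,'s16c')
"
```

```text
t 24.4 local [-2.4600e+00  8.0000e-02  1.4281e+02] tilt [-0.21 -0.14  0.23] Ftool [ 0.11  0.49 -1.05] Fw [ 0.5  -0.03  1.05] phi -3.19 r 44.18
```

View pics/w16.png

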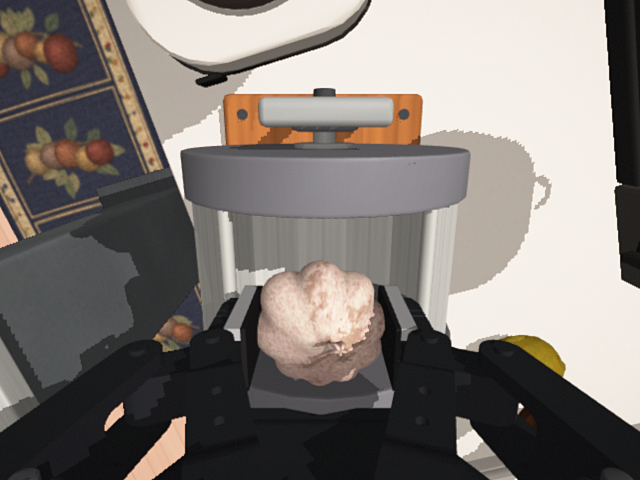

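View pics/s16c.png

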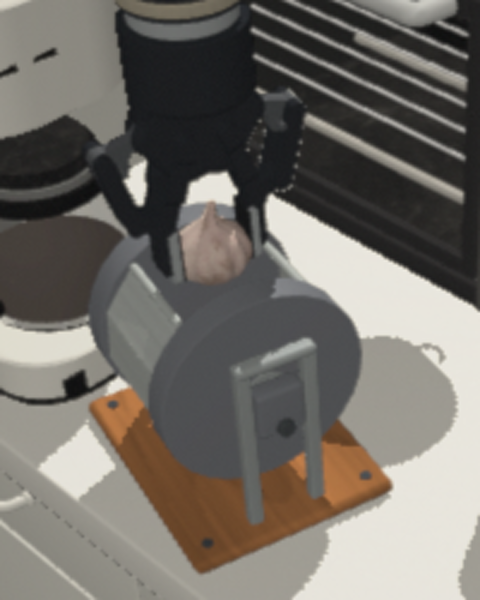

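>>> move_arm([
  {"tx":0,"ty":0.003,"tz":0.005,"ax":0,"ay":0,"az":0,"jaw":255},
  {"tx":0,"ty":0.001,"tz":0.002,"ax":0,"ay":0,"az":0,"jaw":255},
  {"tx":0,"ty":0,"tz":0,"ax":0,"ay":0,"az":0,"jaw":255},
  {"tx":0,"ty":0,"tz":0,"ax":0,"ay":0,"az":0,"jaw":20},
  {"tx":0,"ty":0,"tz":0,"ax":0,"ay":0,"az":0,"jaw":20},
  {"tx":0,"ty":0,"tz":0,"ax":0,"ay":0,"az":0,"jaw":20},
  {"tx":0,"ty":0,"tz":0,"ax":0,"ay":0,"az":0,"jaw":20},
])

```text
time: 25.1
tool_pos: [0.497, 0.0905, 0.1374]
tool_rot: [0.003, 0.798, 0.602, 0.002]
contact_force: [0.3, 0.6, -0.7]
gripper_width: 0.922
```

```bash
python3 -c "
from h import *
rep(); print(manip.state()['gripper_width'])
snap('wrist','w17')
"
```

```text
t 25.1 local [  3.49   0.45 137.38] tilt [-0.43 -0.07  0.24] Ftool [0.63 0.12 0.69] Fw [ 0.3   0.57 -0.69] phi 5.15 r 38.84
0.9222587944419517
```

View pics/w17.png

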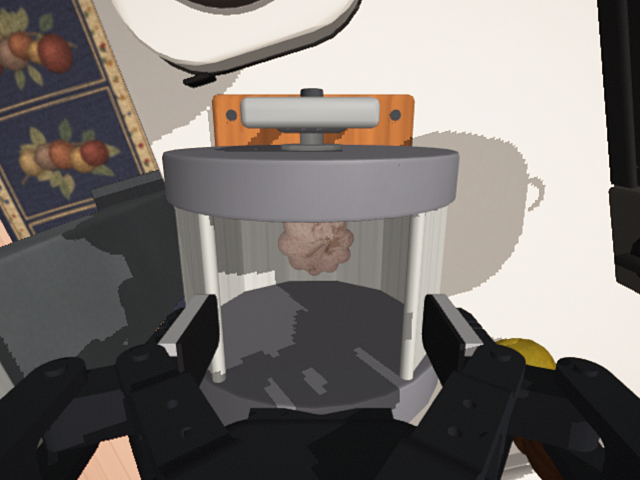

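Garlic is in the drum (at pixel 315,245, resting at the bottom). Retreat upward and check the drum.

>>> move_arm([
  {"tx":0,"ty":0,"tz":-0.015,"ax":0,"ay":0,"az":0,"jaw":20},
  {"tx":0,"ty":0,"tz":-0.03,"ax":0,"ay":0,"az":0,"jaw":20},
  {"tx":0,"ty":0,"tz":-0.03,"ax":0,"ay":0,"az":0,"jaw":20},
  {"tx":0,"ty":0,"tz":-0.03,"ax":0,"ay":0,"az":0,"jaw":20},
  {"tx":-0.02,"ty":0,"tz":-0.02,"ax":0,"ay":0,"az":0,"jaw":20},
  {"tx":-0.03,"ty":0,"tz":0,"ax":0,"ay":0,"az":0,"jaw":20},
  {"tx":0,"ty":0,"tz":0,"ax":0,"ay":0,"az":0,"jaw":20},
  {"tx":0,"ty":0,"tz":0,"ax":0,"ay":0,"az":0,"jaw":20},
])

```text
time: 25.95
tool_pos: [0.4826, 0.0419, 0.2766]
tool_rot: [0.006, 0.798, 0.603, 0.005]
contact_force: [-0.6, -0.6, 0.3]
gripper_width: 0.922
```

```bash
python3 -c "
from h import *
rep()
snap('wrist','w18'); snap('scene','s18')
crop('w18',170,0,490,270,2.2,'w18c')
"
```

```text
t 25.95 local [  2.7  -50.17 276.63] tilt [-0.86  0.01  0.15] Ftool [-0.69 -0.38 -0.31] Fw [-0.55 -0.56  0.3 ] phi 0.87 r 177.95
```

View pics/w18c.png

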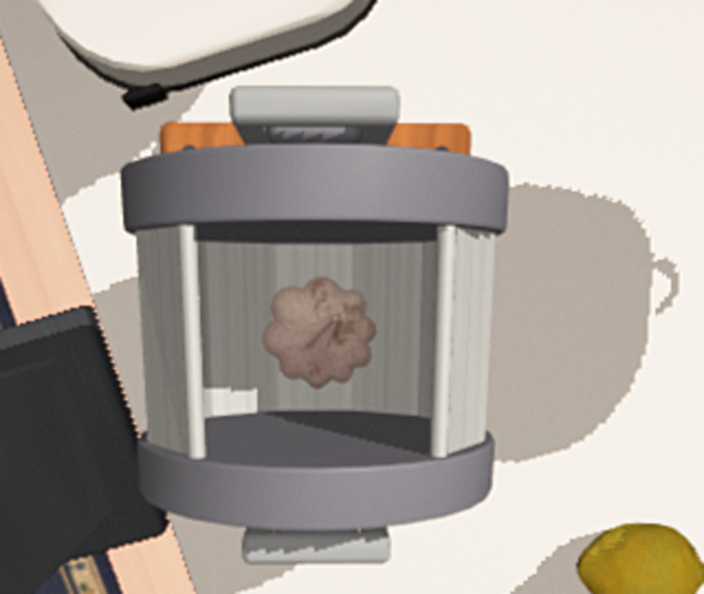

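View pics/s18.png

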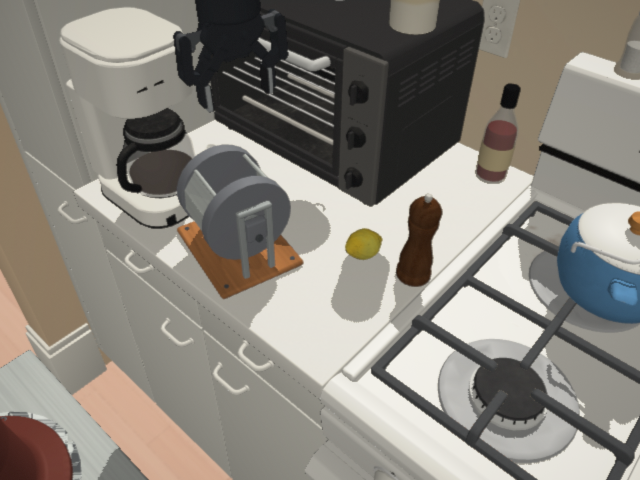

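```bash
python3 -c "
from h import *
f=load('w18')
for zA in (.0987,.104):
    print(zA,[round(float(edgeang(f,170+u/2.2,v/2.2,.067,zA)[0]),1) for u,v in [(193,340),(443,340),(189,240),(448,240)]])
g=lambda p:(proj(f,p)-[170,0])*2.2
print([g(S(x,.082,.146)).round(0) for x in(-.028,.028)],[g(S(x,-.082,.146)).round(0) for x in(-.028,.028)])
"
```

```text
0.0987 [-39.2, 40.1, -38.9, 40.8]
0.104 [-38.2, 39.1, -37.9, 39.8]
[array([228.,  81.]), array([403.,  81.])] [array([244., 567.]), array([393., 566.])]
```

```bash
python3 -c "
from plant import manip
print(manip.job_done(), manip.state()['time'])"
```

```text
the job is handed in; nothing more can be done
the job is handed in; nothing more can be done
```

The drum's opening now faces straight up and the garlic bulb is inside it. The job was handed in at about 26 s of the 72 s allowed.

- **Turning the drum:** I stroked the right wheel toward the stand's -x over several short strokes. I read at most about 9.5 N along the fingers. Sideways force briefly reached about 5.7 N. I read forces at the end of each call, every one or two 0.1 s rows, so a short peak between readings could have gone unseen; the readings stayed below the 16 N limit.
- **Opening angle:** Before the drop, the opening's middle measured within about 0.5° of straight up. After the drop and retreat, it still measured within 0.5 to 1° of straight up.
- **Garlic:** I released it about 12 cm above the drum floor. The last wrist picture shows it resting on the drum floor, with the gripper clear above.
- **Lemon and pepper mill:** Neither was touched. They appear at the same pixels in the first and last scene pictures.

Two things disagreed along the way:

- **Scene camera:** It placed things about 4 to 6 mm off from the other two cameras, so I relied on the wrist and top views.
- **Fingertips:** They sit about 20 mm (shut) to 36 mm (open) behind the stated tool point, in the pictures and roughly in the contact with the wheel. I worked from the observed positions.

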